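Put a cooper's bung-hole reaming kit back in order

TASK

The large and the small taper reamer are lying in each other's cradle in the kit tray: change them over, and put the stepped bit from the bench into its own cradle as well, every bit with its square tang towards the two high cheeks of the tray. Last of all, when the three bits are in, lay the T-handle across the top of their tangs into the notches of the two cheeks, centred. Set things down, do not drop them, and leave the hammer and the hoop driver where they lie.

Things in the scene. Friction and masses are not known exactly. Their poses are not given: they have to be found in the camera images.
- large_bit_center (a point): Large taper reamer, steel, 0.4-0.75 kg, the fattest bit. In mm, from back (x -90) to tip (x +85): square tang 14 x 14 x 32, round journal 32 dia x 38, square collar 44 x 44 x 40, fluted cone 49 to 33 dia x 65. Point: collar's middle on the axis, the place to grip (sides upright). x to the tip, z up. Start: level in the small bit's cradle, tang to the cheeks, 10 above that seat point.
- small_bit_center (a point): Small taper reamer, steel, 0.2-0.4 kg, the slimmest bit. In mm, from back (x -90) to tip (x +85): square tang 14 x 14 x 32, round journal 18 dia x 38, square collar 32 x 32 x 40, fluted cone 34 to 22 dia x 65. Point: collar's middle on the axis, the place to grip (sides upright). x to the tip, z up. Start: level in the large bit's cradle, tang to the cheeks, 10 below that seat point.
- step_bit_center (a point): Stepped bit, steel, 0.25-0.5 kg. In mm, from back (x -90) to tip (x +88): square tang 14 x 14 x 32, round journal 25 dia x 38, square collar 37 x 37 x 40, three round steps 37, 28, 20 dia (36, 16, 16 long). Point: collar's middle on the axis, the place to grip (sides upright). x to the tip, z up. Start: on the bench left or right of the tray, axis 18.5 up, tip roughly away from the robot.
- handle_center (a point): T-handle: light ash bar 310 mm long, 22 dia, through a square dark steel socket 28 x 28 x 36 (36 along the bar) at its middle, 0.3 kg. Point: socket's centre, the place to grip (28 wide, sides upright). x along the bar (ends alike), z up. Start: on the bench on the tray's other side from the stepped bit, centre 14 up, roughly pointing away from the robot.
- seat_large (a point): Seat of the large bit, over the widest of 3 plywood cradles in the tray's bays (86 mm apart, any order): 90-degree V blocks 12 thick, 74 wide, at x +48 (head; notch 52 wide) and x -48 (journal; notch 40). Point: the seated bit's centre, 58 mm above the bench, 46 above tray floor. x: along the cradle to the bit's tip; tang to the handle rest. Start: holds the small bit.
- seat_small (a point): Seat of the small bit, over the narrowest of 3 plywood cradles in the tray's bays (86 mm apart, any order): 90-degree V blocks 12 thick, 49 wide, at x +48 (head; notch 34 wide) and x -48 (journal; notch 26). Point: the seated bit's centre, 58 mm above the bench, 46 above tray floor. x: along the cradle to the bit's tip; tang to the handle rest. Start: holds the large bit.
- seat_step (a point): Seat of the stepped bit, over the mid-sized of 3 plywood cradles in the tray's bays (86 mm apart, any order): 90-degree V blocks 12 thick, 61 wide, at x +48 (head; notch 43 wide) and x -48 (journal; notch 33). Point: the seated bit's centre, 58 mm above the bench, 46 above tray floor. x: along the cradle to the bit's tip; tang to the handle rest. Start: empty; a free place (large lies 5 higher).
- handle_rest (a point): Place of the T-handle's centre, bar along y: mid-air between the high cheeks of the fixed wooden tray (216 x 282 mm, walls 36 high, floor 12 thick), 85 mm above the bench, 74 to -x of the middle seat. Cheeks at y +-135: 12 thick, 60 long, 86 high, with a V notch 34 wide, 17 deep that centres the bar. The socket then hangs 6 above the middle tang.
- hammer_center (a point): Cooper's hammer, ash and steel, 325 mm long, 32 high, on the bench beyond the tray. Point: mid-handle, 16 up. Not to be moved.
- driver_center (a point): Hoop driver (wooden block with a steel wedge foot), 200 x 46 x 34 mm, on the bench beyond the tray. Point: near its middle, 17 up. Not to be moved.
Mind the look-alikes: they are no part of the job. Leave any blue or purple look-alike of the part that bears large_bit_center alone.

How it is judged:
By the outcome, as a careful person would: the job done as asked, in the order asked, and still so for the second after the job is handed in, with the robot touching nothing.
It also fails if it takes over 118 s, if anything falls off the work surface, if the arm or the gripper's body presses on something with over 40 N, if the wrist force passes 120 N, or if a joint passes its speed limit or range.

ROBOT

A 6-joint arm with a two-finger parallel gripper is mounted at the origin on the work surface. World frame = base frame: x ahead of the robot, y to its left, z up, the work surface at z = 0. Lengths are in m, angles in degrees, forces in N, time in s.
With the tool pointing down it reaches from about 0.275 to 0.875 m from the base axis. Payload 12.5 kg.
Tool frame: the origin (TCP) lies at the very end of the fingers, on their centre line; the grasp point (between the pads) lies 19 mm behind it; z points along the fingers, y is the direction in which the jaws open and shut (so a half turn about z gives the same grasp; the last joint's range is limited). The gripper opens to 85 mm and grips with 20 to 120 N. Pads are 22 mm wide; open, the fingers measure 114 mm over their backs; the gripper's body (76 mm by 85 mm) begins 54 mm behind the grasp point. The pads swing forward as they close: fully open they stand 13 mm farther back than shut.
Start: joints at [-69.305, 20.094, 94.641, -0, 65.266, -4.847], TCP at [0.237, -0.496, 0.231] pointing down, gripper open.
Joint ranges: [-157.81, 157.81], [-45, 120.19], [0.68, 151.7], [-89.99, 269.99], [4.06, 180], [-164.3, 164.3]. Speed limits (degrees/s): [127.2, 127.2, 159.86, 180, 180, 180].

INTERFACE

Orientations are given as a 3x3 rotation matrix whose columns are the frame's x, y, z axes.
In Python, from workcell import robot, snapshot, camera_info, workorder, find_in, outline_of, pinpoint gives the robot as it stands.
- The arm moves only by the tool jog_arm, never from a script. Its argument "deltas" is a list of rows, each a list of 3 entries, a list of its own where there are three numbers: the closure, from 0 (fully open) to 1 (shut), then the shift along the tool's x, y, z in units of 40 mm (1.0 is 40 mm), then the turn about the tool's z in units of 6 degrees (1.0 is 6 degrees). In form: [[jaw, [x, y, z], turn], ...]. A call has 1 to 10 rows; each row is the pose to reach, as a shift and turn from the pose commanded when the call began, along the tool's axes at that moment; what a row does not reach only later rows make up. A row lasts 1/12 s, in which the tool goes at most 41.7 mm and 7.16 degrees, less where a joint would pass 70% of its speed; a pose out of reach is approached as far as the arm can. A call with a gripper value outside its range is refused whole. The fingers move at their own pace and stop on an object; the grip force is fixed at half the most. Time passes only in rows, so rows that repeat a pose let the fingers close. It gives the time, the measured TCP pose, the force and the opening at its end, in the units of the state.
- robot.sense(): the state, without advancing time (a new reading comes with each control period).
- snapshot(name): name is "side" or "top"; returns the picture (420x560x3 uint8, red, green, blue); there is no depth.
- camera_info(name): a dict with "vfov" (degrees; the focal length in pixels is half the picture's height over the tangent of half this angle, whatever the lens; pixels are square), "cx", "cy" (the principal point, pixels), "R" (3x3) and "t" (3): a world point X has camera coordinates R X + t. Camera axes: x right, y down, z forward; pixel columns grow to the right and rows downward; lengths in m; the calibration is good to about 2 mm. A picture is of the moment at which its call begins. camera_info takes no time and is no camera call.
- workorder.job_done(): hands the job in, once; it reports no verdict.
Trained networks look in the newest picture that a camera, given by its name, has taken for a name from the list of things; names that differ only in an ending like _2 or _b are one class to them, and where a whole thing is asked for, a point or a joint stands for the part that bears it (a point fixed in the world has none). Each returns a list of dicts, best first, with "confidence" (0 to 1); they miss things now and then, are a little off and sometimes report something else, mostly with a low value. They report only what shows in the picture. A call takes as long as a camera call. They do not tell look-alikes from the thing itself.
- find_in(camera, target): "at" ([row, column] in pixels, amid what is visible of it).
- outline_of(camera, target): "mask" (420x560 bool, what is visible of it) and "at" ([row, column] in pixels, amid what is visible of it).
- pinpoint(camera, target): "at" ([row, column] in pixels: a listed point, or the origin of a listed thing).
The state is a dict: "clock": time; "joint_positions": joint angles; "joint_velocities": joint speeds; "joint_efforts": joint torques, N m; "position": TCP position; "tool_rot": TCP orientation; "ft_force": force on the tool from outside, world axes, zero at the start; "moment": the same for the moment, N m; "opening": finger opening in m.
Only numpy, scipy, OpenCV 4.12 (cv2) and the standard library are available. Lean on these libraries where they do the work, as an engineer would, in place of code of your own. Each camera call takes 0.05 s, during which the arm holds its last target.

## Working session

There is one attempt and no reset: what is moved stays moved. The work goes in short steps, Python scripts to look and compute and a tool call to move; the robot and the scene stay as the last step left them, time stands still between calls to the robot, and variables do not carry over. Pictures are saved under pics/ and viewed, and the job is handed in when it is done.

Besides the shell and the picture viewer there is one more tool, called after "Call:" as name([rows], argument=value, ...), one row to a line, values as JSON. jog_arm: Moves the arm, as the interface text tells. Its arguments: {"type":"object","properties":{"deltas":{"type":"array"}},"required":["deltas"]}

```bash
ls; mkdir -p pics; python3 - <<'E'
from workcell import robot, snapshot, camera_info
import cv2
for n in("side","top"):
    im=snapshot(n); cv2.imwrite(f"pics/{n}0.png",im[:,:,::-1]); print(n,camera_info(n))
print(robot.sense())
E
```

```text
pics
side {'vfov': 52.224101817817655, 'cx': 276.4756612063149, 'cy': 207.4342569852047, 'R': array([[ 0.99594206, -0.08888934, -0.01407509],
       [-0.06276202, -0.57391511, -0.8165062 ],
       [ 0.06450079,  0.81407624, -0.57716507]]), 't': array([-0.50801448,  0.05809708,  1.13399056])}
top {'vfov': 44.5181776674549, 'cx': 275.5880338436612, 'cy': 207.98489258338725, 'R': array([[-0.00230293, -0.99999212, -0.00323454],
       [-0.99498967,  0.00261469, -0.09994356],
       [ 0.09995123,  0.00298817, -0.99498785]]), 't': array([-0.04550941,  0.53796863,  1.27276434])}
{'clock': 0.1, 'joint_positions': array([-6.93060819e+01,  2.01196143e+01,  9.46712522e+01, -1.89573108e-03,
        6.52640214e+01, -4.84657090e+00]), 'joint_velocities': array([ 0.11447045,  0.00048449, -0.01754959,  0.07283132,  0.02784299,
       -0.01161558]), 'joint_efforts': array([-8.46539342e-05, -5.06834042e+01, -2.91878146e+01, -1.21946828e-04,
        2.57324056e-03,  1.31805777e-05]), 'position': array([ 0.23705626, -0.49598713,  0.23084136]), 'tool_rot': array([[ 9.02274866e-01,  4.31161144e-01, -3.66636841e-04],
       [ 4.31161297e-01, -9.02274432e-01,  8.85548278e-04],
       [ 5.10069615e-05, -9.57087570e-04, -9.99999541e-01]]), 'ft_force': array([-0.78535444, -0.1932605 ,  0.36642809]), 'moment': array([0.02738988, 0.02629927, 0.04029541]), 'opening': 0.08543810330639451}
```

View pics/side0.png

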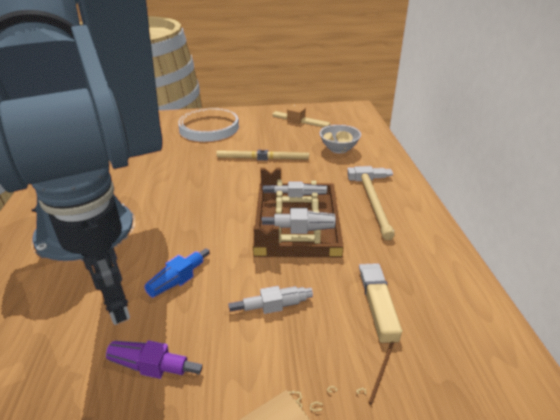

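View pics/top0.png

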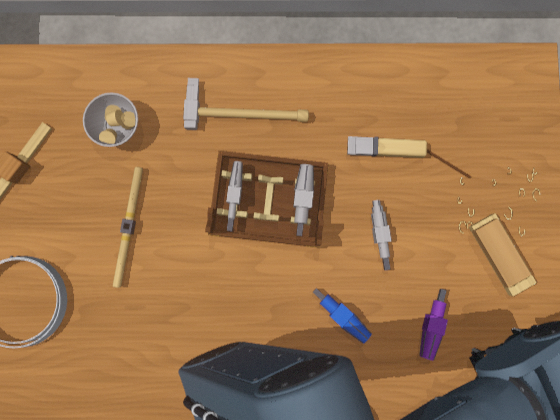

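```bash
cat > h.py <<'E'
import numpy as np, cv2
from workcell import robot, snapshot, camera_info, find_in, outline_of, pinpoint
def K(n):
    c=camera_info(n); f=210/np.tan(np.radians(c['vfov']/2)); return c,f
def ray(n,at):
    c,f=K(n); d=np.array([(at[1]-c['cx'])/f,(at[0]-c['cy'])/f,1.0])
    R=c['R'];o=-R.T@c['t']; d=R.T@d; return o,d/np.linalg.norm(d)
def onz(n,at,z):
    o,d=ray(n,at); return o+d*(z-o[2])/d[2]
def proj(n,X):
    c,f=K(n); p=c['R']@np.asarray(X)+c['t']; return np.array([c['cy']+f*p[1]/p[2],c['cx']+f*p[0]/p[2]])
def tri(a,b):
    o1,d1=ray('side',a);o2,d2=ray('top',b)
    A=np.zeros((3,3));v=np.zeros(3)
    for o,d in((o1,d1),(o2,d2)):
        P=np.eye(3)-np.outer(d,d);A+=P;v+=P@o
    return np.linalg.solve(A,v)
E
python3 - <<'E'
from h import *
Z=dict(large_bit_center=.068,small_bit_center=.048,step_bit_center=.0185,handle_center=.014,seat_large=.058,seat_small=.058,seat_step=.058,handle_rest=.085,hammer_center=.016,driver_center=.017)
np.set_printoptions(precision=4,suppress=True)
for n in("side","top"):
    snapshot(n)
    for t in Z:
        for r in pinpoint(n,t)[:3]:
            print(n,t,np.round(r['at'],1),round(r['confidence'],2),onz(n,r['at'],Z[t]))
E
```

```text
side large_bit_center [269.7 180.3] 0.96 [ 0.2843 -0.2557  0.068 ]
side large_bit_center [219.2 297.6] 0.91 [ 0.5533 -0.106   0.068 ]
side large_bit_center [358.4 153.6] 0.87 [ 0.2593 -0.4709  0.068 ]
side small_bit_center [190.2 297.5] 0.58 [0.574  0.0533 0.048 ]
side step_bit_center [300.1 271.4] 0.58 [ 0.4716 -0.3149  0.0185]
side step_bit_center [299.1 379. ] 0.54 [ 0.6956 -0.335   0.0185]
side handle_center [154.5 265.2] 0.71 [0.5023 0.3343 0.014 ]
side seat_large [185.1 298. ] 0.5 [0.5766 0.0637 0.058 ]
side seat_small [225.3 295.1] 0.58 [ 0.5459 -0.1166  0.058 ]
side seat_step [299.4 376.6] 0.18 [ 0.6756 -0.3703  0.058 ]
side handle_rest [196.9 264.5] 0.81 [ 0.4783 -0.0251  0.085 ]
side hammer_center [199.4 374.9] 0.86 [0.7902 0.0313 0.016 ]
side driver_center [299.5 378.4] 0.56 [ 0.6946 -0.3346  0.017 ]
top large_bit_center [323.7 431. ] 0.93 [ 0.2541 -0.4187  0.068 ]
top large_bit_center [315.  339.8] 0.9 [ 0.2751 -0.2006  0.068 ]
top large_bit_center [198.3 302.5] 0.7 [ 0.5575 -0.1131  0.068 ]
top small_bit_center [192.8 234.8] 0.64 [0.5742 0.055  0.048 ]
top step_bit_center [232.6 384.1] 0.77 [ 0.4752 -0.3218  0.0185]
top handle_center [227.1 127.6] 0.75 [0.4911 0.3309 0.014 ]
top handle_center [196.3 303. ] 0.71 [ 0.5691 -0.1171  0.014 ]
top handle_center [112.9 250.3] 0.16 [0.7885 0.0186 0.014 ]
top seat_step [195.5 266.7] 0.6 [ 0.5659 -0.025   0.058 ]
top handle_rest [225.1 260.5] 0.69 [ 0.4906 -0.0105  0.085 ]
top handle_rest [193.8 232.5] 0.34 [0.5669 0.0575 0.085 ]
top hammer_center [114.  249.3] 0.57 [0.785  0.0211 0.016 ]
top hammer_center [144.4 388.4] 0.19 [ 0.7034 -0.3388  0.016 ]
top driver_center [145.1 386.4] 0.88 [ 0.7013 -0.3333  0.017 ]
```

```bash
python3 - <<'E'
from h import *
t=snapshot('top')[:,:,::-1];s=snapshot('side')[:,:,::-1]
cv2.imwrite('pics/t1.png',cv2.resize(t[140:260,195:345],None,fx=5,fy=5,interpolation=cv2.INTER_CUBIC))
cv2.imwrite('pics/s1.png',cv2.resize(s[160:265,240:360],None,fx=5.5,fy=5.5,interpolation=cv2.INTER_CUBIC))
a=cv2.resize(t[190:280,355:405],None,fx=6,fy=6,interpolation=cv2.INTER_CUBIC)
b=cv2.resize(t[160:295,100:155],None,fx=4,fy=4,interpolation=cv2.INTER_CUBIC)
o=np.zeros((540,540,3),np.uint8);o[:,:300]=a;o[:540,310:530]=b
cv2.imwrite('pics/o1.png',o)
E
```

```text
(no output)
```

View pics/t1.png

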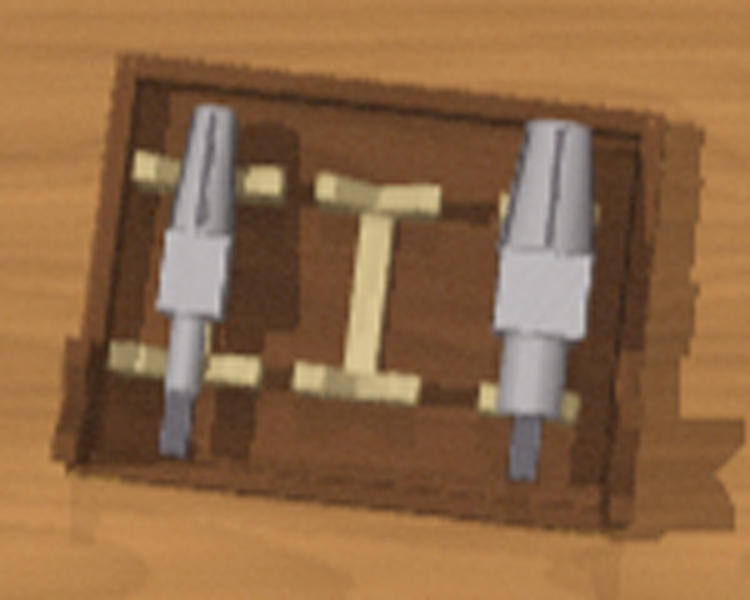

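View pics/s1.png

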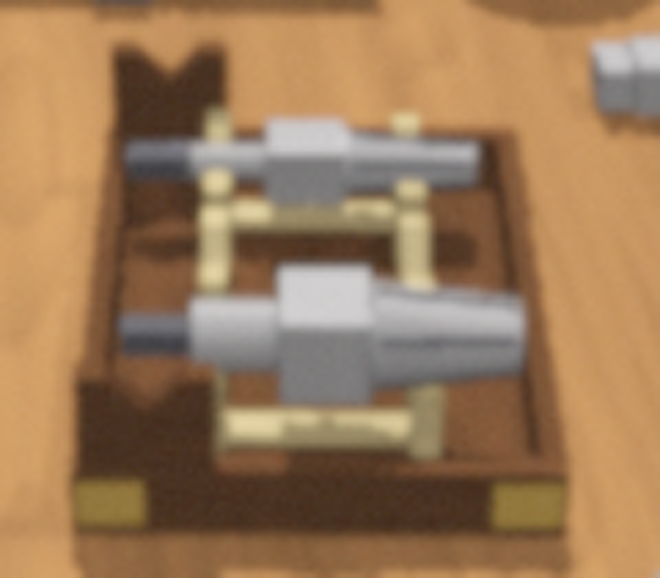

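View pics/o1.png

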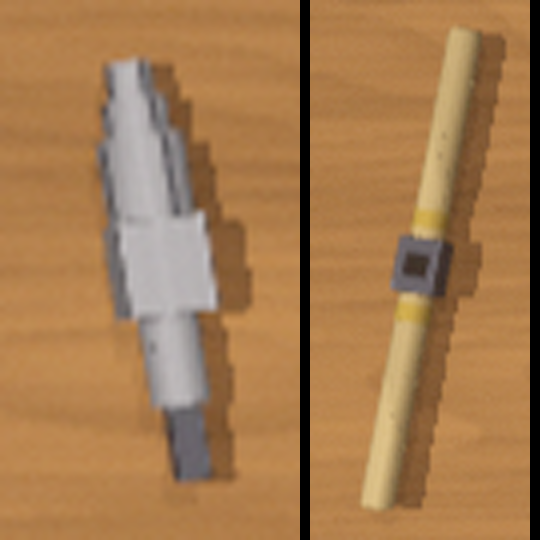

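```bash
cat > fit.py <<'E'
from h import *
from scipy.optimize import least_squares
F=[('t',120,57,(108,141,36)),('t',660,118,(108,-141,36)),('t',52,460,(-104,141,86)),('t',68,340,(-44,141,86)),
('s',213,383,(-44,-141,86)),('s',80,380,(-104,-141,86)),('s',115,45,(-104,129,86)),('s',225,48,(-44,129,86)),('s',75,530,(-108,-141,0)),('s',567,530,(108,-141,0)),
('t',135,152,(54,86+37,'a')),('t',285,168,(54,86-37,'a')),('t',317,175,(54,30.5,'b')),('t',440,187,(54,-30.5,'b')),
('t',108,345,(-42,86+37,'c')),('t',262,360,(-42,86-37,'c')),('t',293,365,(-42,30.5,'d')),('t',420,378,(-42,-30.5,'d'))]
def res(p):
    x,y,th=p[:3];c,s=np.cos(th),np.sin(th);r=[]
    for n,u,v,P in F:
        z=P[2] if not isinstance(P[2],str) else p[3+'abcd'.index(P[2])]*1000
        X=[x+(c*P[0]-s*P[1])/1e3,y+(s*P[0]+c*P[1])/1e3,z/1e3]
        if n=='t': q=proj('top',X); m=np.array([140+v/5,195+u/5])-0.4
        else: q=proj('side',X); m=np.array([160+v/5.5,240+u/5.5])-0.4
        r+=list(q-m)
    return np.array(r)
s=least_squares(res,[.57,-.03,-.1,.04,.04,.04,.04],loss='soft_l1')
print(s.x[:2],np.degrees(s.x[2]),s.x[3:]);print(np.round(s.fun.reshape(-1,2),1))
x,y,th=s.x[:3]
for d in(86,0,-86,):print(d,x-np.sin(th)*d/1e3,y+np.cos(th)*d/1e3)
E
python3 fit.py
```

```text
[ 0.5620779  -0.02778963] -6.517490274392495 [0.05810927 0.05530453 0.05562491 0.0583598 ]
[[-0.9 -0.9]
 [-1.   1.4]
 [ 0.2 -0.4]
 [-0.4 -0.5]
 [-0.1  0.6]
 [ 0.3 -1.3]
 [ 1.9 -1. ]
 [ 1.4  0.3]
 [ 1.1 -0.4]
 [ 1.6 -0.2]
 [ 0.2 -0.4]
 [ 0.2 -0.9]
 [-0.2  0.1]
 [ 0.1 -0.1]
 [-0.2  0.4]
 [ 0.1 -0.7]
 [-0.2  0.4]
 [-0.  -0.4]]
86 0.5718394550261513 0.057654577851016395
0 0.5620778952443976 -0.027789625876487836
-86 0.5523163354626438 -0.11323382960399207
```

```bash
cat >> h.py <<'E'
def plan(x,y,z,yaw):
    """units to reach TCP x,y,z (m) with tool-x at world yaw (deg)"""
    s=robot.sense(); R=s['tool_rot']; d=R.T@(np.array([x,y,z])-s['position'])/.04
    cur=np.degrees(np.arctan2(R[1,0],R[0,0])); t=-((yaw-cur+90)%180-90)/6
    print('pos',np.round(s['position'],4),'yaw',round(cur,2),'open',round(s['opening'],4),'F',np.round(s['ft_force'],1),'t',round(s['clock'],2))
    print('shift',np.round(d,3),'turn',round(t,3))
T0=(0.564,-0.0278);TH=-6.5
def tray(a,b):
    th=np.radians(TH);return T0[0]+np.cos(th)*a-np.sin(th)*b, T0[1]+np.sin(th)*a+np.cos(th)*b
E
python3 - <<'E'
from h import *
print(tray(0,-.086)); plan(*tray(0,-.086),.15,-6.5)
E
```

```text
(np.float64(0.55426452361596), np.float64(-0.1132471795881865))
pos [ 0.2372 -0.4962  0.2313] yaw 25.54 open 0.0855 F [-0.  -0.3  0.1] t 1.3
shift [11.281 -5.22   2.033] turn 5.34
```

Candidates for the large bit in the top picture are the grey one in the right bay (198,302), the blue one (315,340) and the purple one (324,431). I choose the grey one, and the crop confirms it: it is the fattest, and sits in the narrow cradle. The small bit is in the left bay (193,235) and the stepped bit is at (232,384). The handle is at (227,127). The mallet at (165,12) is not part of the job.

Call:
jog_arm([
  [0, [11.28, -5.22, 0.5], 5.34],
  [0, [11.28, -5.22, 0.5], 5.34],
  [0, [11.28, -5.22, 0.5], 5.34],
  [0, [11.28, -5.22, 1.0], 5.34],
  [0, [11.28, -5.22, 1.0], 5.34],
  [0, [11.28, -5.22, 1.5], 5.34],
  [0, [11.28, -5.22, 2.03], 5.34],
  [0, [11.28, -5.22, 2.03], 5.34],
  [0, [11.28, -5.22, 2.03], 5.34],
  [0, [11.28, -5.22, 2.03], 5.34],
])

```text
clock: 2.13
position: [0.4923, -0.1878, 0.1736]
tool_rot: [[0.994, -0.113, 0.0], [-0.113, -0.994, -0.0], [0.0, 0.0, -1.0]]
ft_force: [0.6, -0.9, -0.9]
opening: 0.0851
```

Call:
jog_arm([
  [0.2, [0, 0, 0], 0],
  [0.2, [0, 0, 0], 0],
  [0.2, [0, 0, 0], 0],
])

```text
clock: 2.38
position: [0.4911, -0.1898, 0.174]
tool_rot: [[0.994, -0.113, -0.0], [-0.113, -0.994, -0.0], [-0.0, 0.0, -1.0]]
ft_force: [0.0, -0.3, 0.9]
opening: 0.0682
```

```bash
python3 - <<'E'
from h import *
plan(*tray(0,-.086),.049,-6.5)
E
```

```text
pos [ 0.4911 -0.1898  0.174 ] yaw -6.46 open 0.0682 F [ 0.  -0.3  0.9] t 2.38
shift [ 1.354 -2.081  3.123] turn 0.006
```

Call:
jog_arm([
  [0.2, [1.35, -2.08, 0.6], 0],
  [0.2, [1.35, -2.08, 1.2], 0],
  [0.2, [1.35, -2.08, 1.5], 0],
  [0.2, [1.35, -2.08, 1.5], 0],
  [0.2, [1.35, -2.08, 1.5], 0],
])

```text
clock: 2.8
position: [0.5536, -0.1135, 0.113]
tool_rot: [[0.994, -0.113, -0.002], [-0.113, -0.994, 0.0], [-0.002, -0.0, -1.0]]
ft_force: [0.1, -1.1, 0.6]
opening: 0.0682
```

```bash
cat > pic.py <<'E'
import sys
from h import *
n,a,b,c,d,k=sys.argv[1],*map(int,sys.argv[2:6]),sys.argv[6]
im=snapshot(n)[a:b,c:d,::-1];f=min(790/(d-c),590/(b-a))
cv2.imwrite(f'pics/{k}.png',cv2.resize(im,None,fx=f,fy=f,interpolation=cv2.INTER_CUBIC))
E
python3 pic.py side 130 280 220 420 p1; python3 - <<'E'
from h import *
plan(*tray(0,-.086),.049,-6.5)
E
```

```text
pos [ 0.5539 -0.1143  0.1142] yaw -6.55 open 0.0682 F [ 1.1 -0.4 -0.2] t 2.85
shift [ 0.006 -0.026  1.63 ] turn -0.008
```

View pics/p1.png

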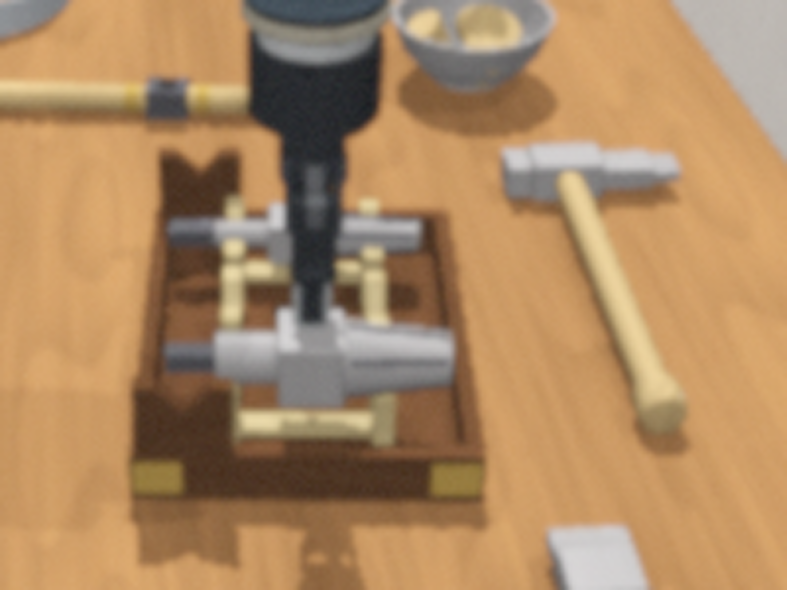

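Call:
jog_arm([
  [0.2, [0, -0.02, 0.6], 0],
  [0.2, [0, -0.02, 1.0], 0],
  [0.2, [0, -0.02, 1.4], 0],
  [0.2, [0, -0.02, 1.6], 0],
  [0.2, [0, -0.02, 1.6], 0],
  [1, [0, -0.02, 1.6], 0],
  [1, [0, -0.02, 1.6], 0],
  [1, [0, -0.02, 1.6], 0],
  [1, [0, -0.02, 1.6], 0],
  [1, [0, -0.02, 1.6], 0],
])

```text
clock: 3.68
position: [0.5553, -0.1136, 0.0517]
tool_rot: [[0.994, -0.113, 0.003], [-0.113, -0.994, -0.002], [0.003, 0.002, -1.0]]
ft_force: [-1.1, -6.6, 4.3]
opening: 0.0432
```

Call:
jog_arm([
  [1, [0, 0, 0], 0],
  [1, [0, 0, 0], 0],
])

```text
clock: 3.85
position: [0.5553, -0.1136, 0.0517]
tool_rot: [[0.994, -0.113, 0.003], [-0.113, -0.994, -0.002], [0.003, 0.002, -1.0]]
ft_force: [-1.2, -6.9, 3.9]
opening: 0.0435
```

Call:
jog_arm([
  [1, [0, 0, -0.3], 0],
  [1, [0, 0, -0.7], 0],
  [1, [0, 0, -1.1], 0],
  [1, [0, -0.5, -1.2], 0],
  [1, [0, -1.2, -1.2], 0],
  [1, [0, -1.8, -1.2], 0],
  [1, [0, -2.15, -1.2], 0],
  [1, [0, -2.15, -1.2], 0],
  [1, [0, -2.15, -1.2], 0],
  [1, [0, -2.15, -1.2], 0],
])

```text
clock: 4.68
position: [0.564, -0.0274, 0.0982]
tool_rot: [[0.994, -0.113, 0.0], [-0.113, -0.994, -0.0], [0.0, 0.0, -1.0]]
ft_force: [0.2, 0.4, -6.5]
opening: 0.0429
```

```bash
python3 pic.py side 130 280 220 420 p2;python3 pic.py top 130 260 190 350 p3; python3 - <<'E'
from h import *
plan(*tray(0,0),.045,-6.5)
E
```

```text
pos [ 0.564  -0.0277  0.098 ] yaw -6.55 open 0.044 F [ 0.2  0.3 -5.5] t 4.78
shift [-1.000e-03  3.000e-03  1.325e+00] turn -0.009
```

View pics/p2.png

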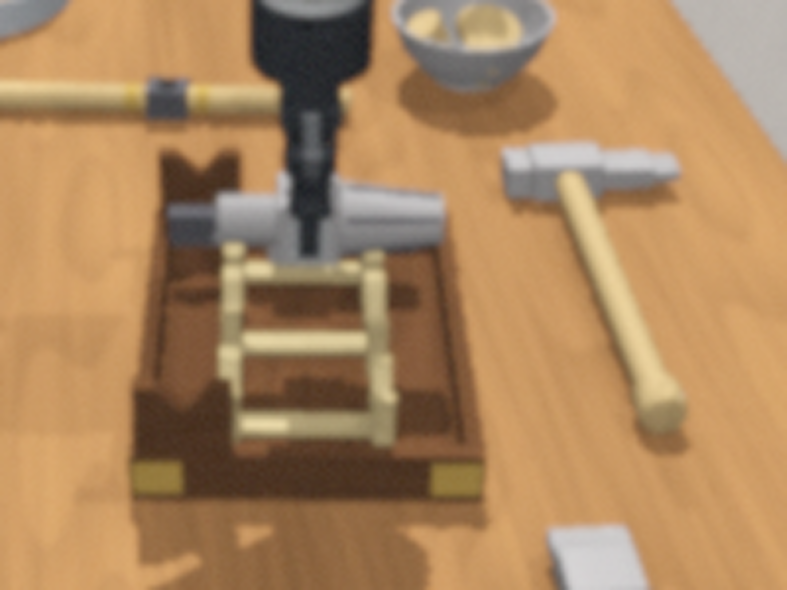

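View pics/p3.png

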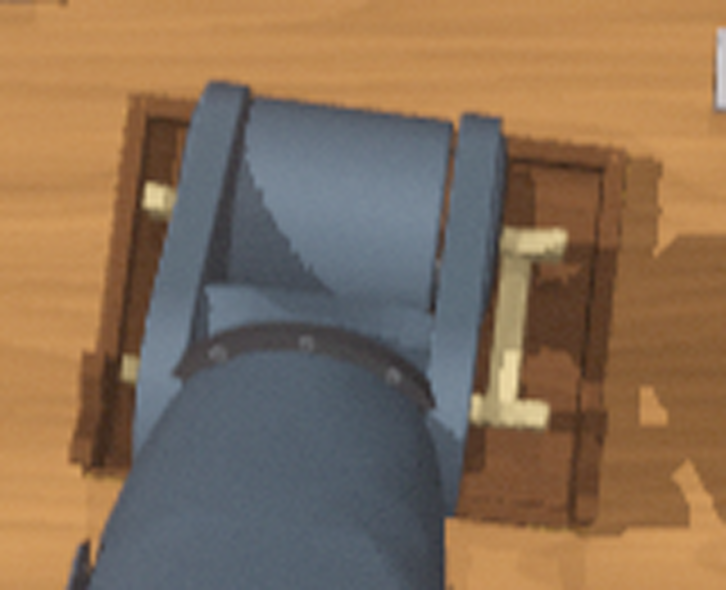

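Call:
jog_arm([
  [1, [0, 0, 0.6], 0],
  [1, [0, 0, 1.0], 0],
  [1, [0, 0, 1.15], 0],
  [1, [0, 0, 1.2], 0],
  [1, [0, 0, 1.23], 0],
  [1, [0, 0, 1.26], 0],
  [1, [0, 0, 1.28], 0],
  [1, [0, 0, 1.28], 0],
  [1, [0, 0, 1.28], 0],
])

```text
clock: 5.53
position: [0.5648, -0.0271, 0.0477]
tool_rot: [[0.994, -0.113, 0.002], [-0.113, -0.994, -0.001], [0.002, 0.0, -1.0]]
ft_force: [-1.8, -4.7, 3.4]
opening: 0.0436
```

Call:
jog_arm([
  [0.2, [0, 0, 0], 0],
  [0.2, [0, 0, 0], 0],
  [0.2, [0, 0, 0], 0],
  [0.2, [0, 0, 0], 0],
  [0.2, [0, 0, -0.5], 0],
  [0.2, [0, 0, -1.2], 0],
  [0.2, [0, 0, -2.0], 0],
  [0.2, [0, 0, -2.0], 0],
])

```text
clock: 6.2
position: [0.5668, -0.027, 0.1321]
tool_rot: [[0.994, -0.113, 0.008], [-0.113, -0.994, -0.001], [0.008, 0.0, -1.0]]
ft_force: [0.1, 0.3, 0.2]
opening: 0.0684
```

```bash
python3 pic.py side 130 280 220 420 p4; python3 - <<'E'
from h import *
plan(*tray(0.001,.086),.1,-6.5)
E
```

```text
pos [ 0.5658 -0.0269  0.1295] yaw -6.49 open 0.0685 F [ 0.7  0.1 -1.2] t 6.25
shift [-0.02  -2.123  0.738] turn 0.001
```

View pics/p4.png

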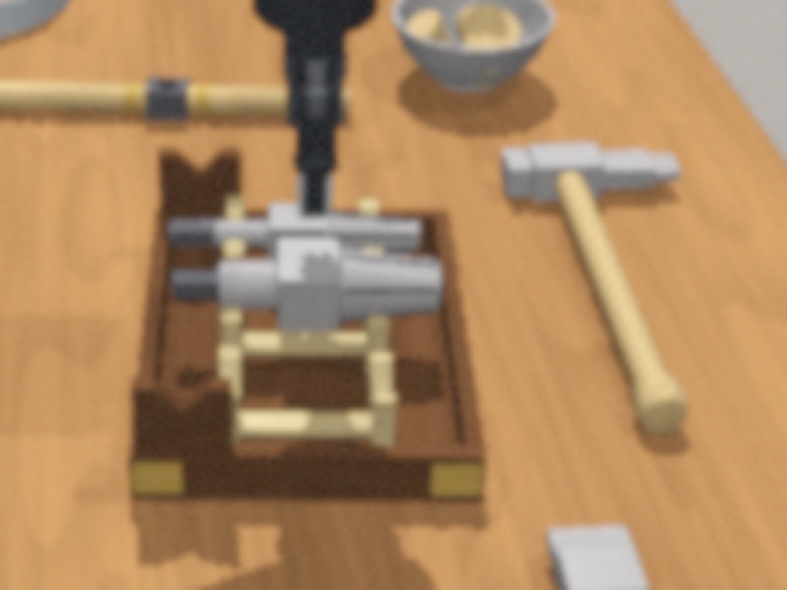

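Call:
jog_arm([
  [0.35, [-0.02, -1.0, 0], 0],
  [0.35, [-0.02, -2.12, 0.3], 0],
  [0.35, [-0.02, -2.12, 0.7], 0],
  [0.35, [-0.02, -2.12, 0.7], 0],
  [0.35, [-0.02, -2.12, 0.7], 0],
  [0.35, [-0.02, -2.12, 0.7], 0],
])

```text
clock: 6.75
position: [0.5729, 0.0567, 0.0987]
tool_rot: [[0.994, -0.114, -0.0], [-0.114, -0.994, -0.0], [-0.0, 0.0, -1.0]]
ft_force: [0.3, -0.7, 0.2]
opening: 0.0555
```

```bash
python3 pic.py side 150 260 230 380 p5; python3 - <<'E'
from h import *
plan(*tray(0.000,.086),.0375,-6.5)
E
```

```text
pos [0.5731 0.0566 0.0991] yaw -6.56 open 0.0552 F [-0.5  0.5  0.2] t 6.8
shift [ 0.012 -0.029  1.54 ] turn -0.009
```

View pics/p5.png

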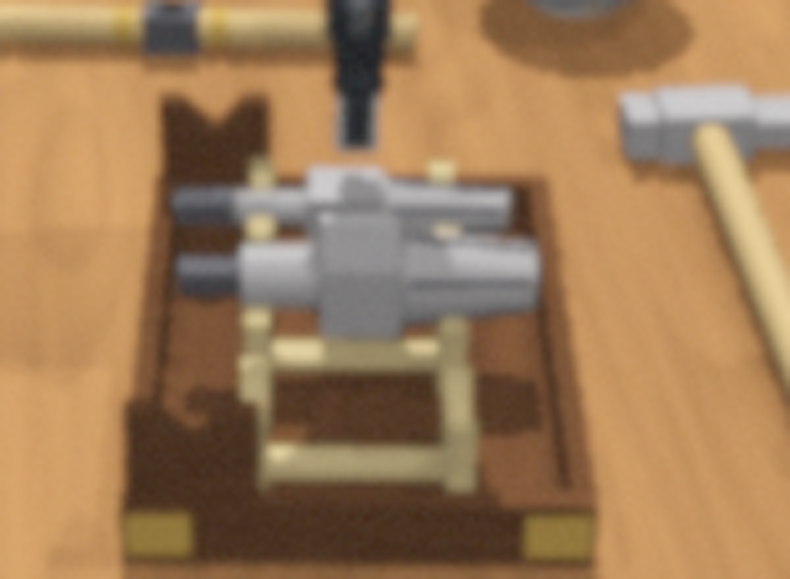

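Call:
jog_arm([
  [0.35, [0, -0.02, 0.7], 0],
  [0.35, [0, -0.02, 1.2], 0],
  [0.35, [0, -0.02, 1.45], 0],
  [0.35, [0, -0.02, 1.52], 0],
  [0.35, [0, -0.02, 1.52], 0],
  [0.35, [0, -0.02, 1.52], 0],
])

```text
clock: 7.3
position: [0.5737, 0.058, 0.0389]
tool_rot: [[0.994, -0.114, 0.001], [-0.114, -0.994, 0.0], [0.001, -0.0, -1.0]]
ft_force: [-0.6, 0.1, -0.3]
opening: 0.0559
```

Call:
jog_arm([
  [1, [0, 0, 0], 0],
  [1, [0, 0, 0], 0],
  [1, [0, 0, 0], 0],
  [1, [0, 0, 0], 0],
  [1, [0, 0, 0], 0],
  [1, [0, 0, 0], 0],
])

```text
clock: 7.8
position: [0.5737, 0.0574, 0.0392]
tool_rot: [[0.994, -0.113, 0.002], [-0.113, -0.994, -0.001], [0.002, 0.001, -1.0]]
ft_force: [-1.0, -6.5, 6.9]
opening: 0.031
```

Call:
jog_arm([
  [1, [0, 0, -0.3], 0],
  [1, [0, 0, -0.9], 0],
  [1, [0, 0, -1.7], 0],
  [1, [0, 0, -2.2], 0],
  [1, [0, 1.0, -2.2], 0],
  [1, [0, 2.0, -2.2], 0],
  [1, [0, 3.0, -2.2], 0],
  [1, [0, 4.0, -2.2], 0],
  [1, [0, 4.3, -2.2], 0],
  [1, [0, 4.3, -2.2], 0],
])

```text
clock: 8.63
position: [0.5532, -0.1153, 0.1267]
tool_rot: [[0.993, -0.117, 0.001], [-0.117, -0.993, -0.0], [0.001, 0.0, -1.0]]
ft_force: [-0.4, -0.8, -2.8]
opening: 0.0309
```

Call:
jog_arm([
  [1, [0, 0, 0], 0],
  [1, [0, 0, 0], 0],
])

```text
clock: 8.8
position: [0.5536, -0.1115, 0.1262]
tool_rot: [[0.994, -0.113, 0.0], [-0.113, -0.994, 0.0], [0.0, -0.0, -1.0]]
ft_force: [-0.1, 1.1, -2.8]
opening: 0.0307
```

```bash
python3 pic.py side 130 280 220 420 p6;  python3 - <<'E'
from h import *
plan(*tray(0,-.086),.0492,-6.5)
E
```

```text
pos [ 0.5537 -0.1113  0.1261] yaw -6.42 open 0.031 F [ 0.7  0.2 -1.4] t 8.85
shift [0.02  0.048 1.922] turn 0.013
```

View pics/p6.png

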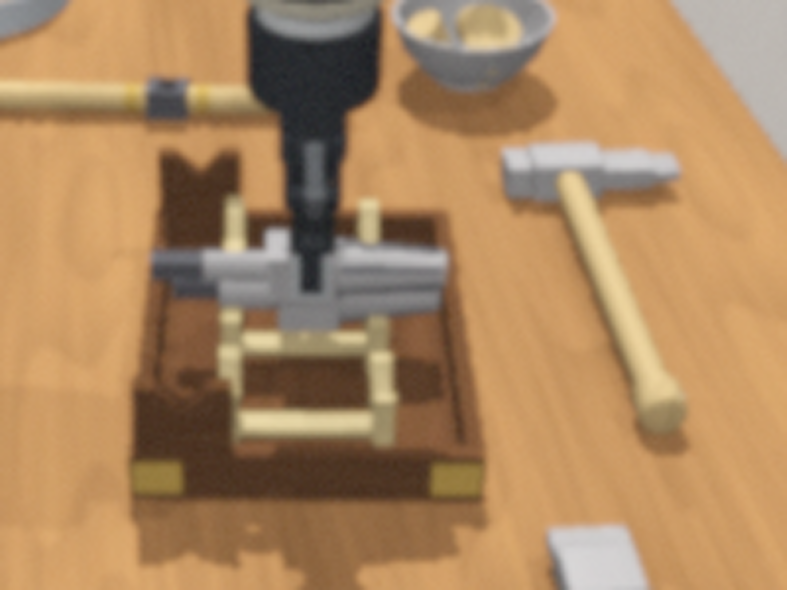

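Call:
jog_arm([
  [1, [0, 0, 0], 0],
  [1, [0, 0, 0], 0],
])

```text
clock: 9.02
position: [0.5537, -0.1115, 0.1259]
tool_rot: [[0.994, -0.112, -0.0], [-0.112, -0.994, 0.0], [-0.0, -0.0, -1.0]]
ft_force: [0.4, 0.6, -3.3]
opening: 0.0305
```

```bash
  python3 - <<'E'
from h import *
plan(*tray(0,-.086),.0492,-6.5)
E
```

```text
pos [ 0.5537 -0.1115  0.1259] yaw -6.41 open 0.0305 F [ 0.4  0.6 -3.3] t 9.02
shift [0.02  0.041 1.918] turn 0.014
```

Call:
jog_arm([
  [1, [0.02, 0.05, 0.5], 0],
  [1, [0.02, 0.05, 1.0], 0],
  [1, [0.02, 0.05, 1.4], 0],
  [1, [0.02, 0.05, 1.7], 0],
  [1, [0.02, 0.05, 1.75], 0],
  [1, [0.02, 0.05, 1.8], 0],
  [1, [0.02, 0.05, 1.8], 0],
])

```text
clock: 9.6
position: [0.5545, -0.1145, 0.0543]
tool_rot: [[0.994, -0.113, 0.001], [-0.113, -0.994, -0.0], [0.001, 0.0, -1.0]]
ft_force: [-0.2, -0.1, -2.5]
opening: 0.0311
```

```bash
  python3 - <<'E'
from h import *
plan(*tray(0,-.086),.0492,-6.5)
E
```

```text
pos [ 0.5545 -0.1145  0.0543] yaw -6.48 open 0.0311 F [-0.2 -0.1 -2.5] t 9.6
shift [-0.009 -0.032  0.127] turn 0.003
```

Call:
jog_arm([
  [1, [0, -0.02, 0.06], 0],
  [1, [0, -0.02, 0.09], 0],
  [1, [0, -0.02, 0.12], 0],
  [1, [0, -0.02, 0.15], 0],
  [1, [0, -0.02, 0.15], 0],
  [1, [0, -0.02, 0.15], 0],
])

```text
clock: 10.1
position: [0.5546, -0.1137, 0.0491]
tool_rot: [[0.994, -0.113, 0.001], [-0.113, -0.994, 0.0], [0.001, -0.0, -1.0]]
ft_force: [-3.7, 2.7, 11.2]
opening: 0.031
```

Call:
jog_arm([
  [0.35, [0, 0, 0], 0],
  [0.35, [0, 0, 0], 0],
  [0.35, [0, 0, 0], 0],
  [0.35, [0, 0, -0.5], 0],
  [0.35, [0, 0, -1.2], 0],
  [0.2, [0, 0, -2.0], 0],
  [0.2, [0, -1.0, -2.0], 0],
  [0.2, [0, -2.15, -2.0], 0],
  [0.2, [0, -2.15, -2.0], 0],
  [0.2, [0, -2.15, -2.0], 0],
])

```text
clock: 10.93
position: [0.564, -0.0265, 0.1279]
tool_rot: [[0.994, -0.11, 0.0], [-0.11, -0.994, 0.0], [0.0, -0.0, -1.0]]
ft_force: [0.3, -0.0, -0.2]
opening: 0.0684
```

```bash
python3 pic.py side 130 280 220 420 p7;  python3 - <<'E'
from h import *
plan(*tray(0,0),.047,-6.5)
E
```

```text
pos [ 0.5639 -0.0279  0.1278] yaw -6.39 open 0.0681 F [ 0.3 -0.5  0.1] t 10.98
shift [ 2.00e-03 -3.00e-03  2.02e+00] turn 0.018
```

View pics/p7.png

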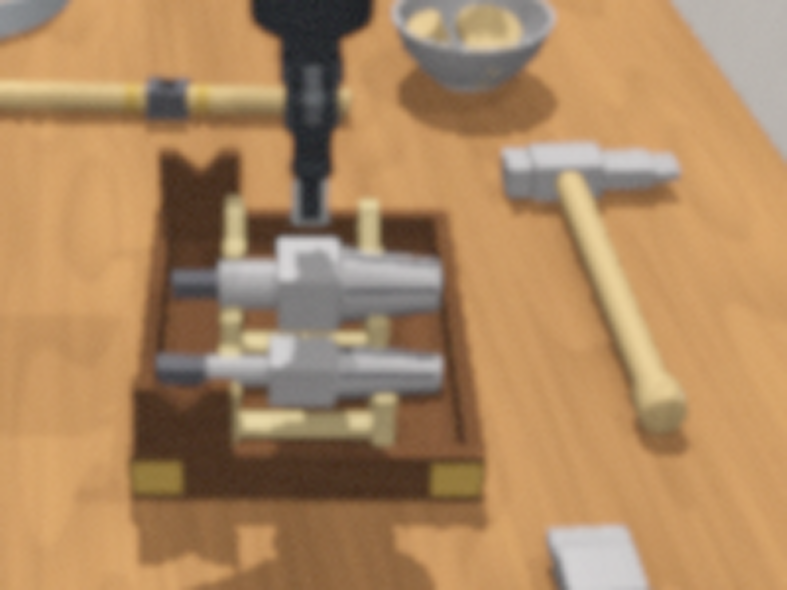

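```bash
python3 - <<'E'
from h import *
def pc(a,b,z,yo):
    X=[*tray(a,b),z]; q=proj('side',X); return np.round(q[1],1),np.round((q[1]-220)*3.95,0)
for b,z in((-.086,.068),(-.086,.058),(.086,.048),(0,.063)):
    print(b,z,[pc(a,b,z,0) for a in(-.09,-.02,.02,.085)])
snapshot('side')
for t in('small_bit_center','large_bit_center','seat_small','seat_large'):
    for r in pinpoint('side',t)[:2]: print(t,np.round(r['at'],1),r['confidence'],onz('side',r['at'],.058))
E
```

```text
-0.086 0.068 [(np.float64(261.3), np.float64(163.0)), (np.float64(290.1), np.float64(277.0)), (np.float64(306.7), np.float64(342.0)), (np.float64(333.6), np.float64(449.0))]
-0.086 0.058 [(np.float64(261.4), np.float64(164.0)), (np.float64(290.1), np.float64(277.0)), (np.float64(306.5), np.float64(342.0)), (np.float64(333.3), np.float64(448.0))]
0.086 0.048 [(np.float64(264.8), np.float64(177.0)), (np.float64(290.0), np.float64(277.0)), (np.float64(304.4), np.float64(333.0)), (np.float64(327.9), np.float64(426.0))]
0 0.063 [(np.float64(263.1), np.float64(170.0)), (np.float64(290.1), np.float64(277.0)), (np.float64(305.5), np.float64(338.0)), (np.float64(330.7), np.float64(437.0))]
small_bit_center [225.4 296.3] 0.75 [ 0.54877064 -0.11731699  0.058     ]
large_bit_center [201.1 297.9] 0.87 [ 0.56614557 -0.01420611  0.058     ]
large_bit_center [359.7 154.7] 0.8 [ 0.2587852  -0.46633411  0.058     ]
```

Call:
jog_arm([
  [0.2, [0, 0, 0.7], 0],
  [0.2, [0, 0, 1.4], 0],
  [0.2, [0, 0, 1.8], 0],
  [0.2, [0, 0, 2.0], 0],
  [0.2, [0, 0, 2.0], 0],
  [1, [0, 0, 2.0], 0],
  [1, [0, 0, 2.0], 0],
  [1, [0, 0, 2.0], 0],
  [1, [0, 0, 2.0], 0],
  [1, [0, 0, 2.0], 0],
])

```text
clock: 12.07
position: [0.5648, -0.0287, 0.0493]
tool_rot: [[0.994, -0.113, 0.002], [-0.113, -0.994, -0.001], [0.002, 0.0, -1.0]]
ft_force: [-1.5, -1.0, 7.9]
opening: 0.0437
```

Call:
jog_arm([
  [1, [0, 0, 0], 0],
  [1, [0, 0, 0], 0],
])

```text
clock: 12.23
position: [0.5648, -0.0287, 0.0493]
tool_rot: [[0.994, -0.113, 0.002], [-0.113, -0.994, -0.001], [0.002, 0.0, -1.0]]
ft_force: [-1.8, -1.5, 7.5]
opening: 0.0441
```

Call:
jog_arm([
  [1, [0, 0, -0.3], 0],
  [1, [0, 0, -0.7], 0],
  [1, [0, 0, -1.1], 0],
  [1, [0, -0.5, -1.3], 0],
  [1, [0, -1.2, -1.3], 0],
  [1, [0, -1.8, -1.3], 0],
  [1, [0, -2.15, -1.3], 0],
  [1, [0, -2.15, -1.3], 0],
  [1, [0, -2.15, -1.3], 0],
  [1, [0, -2.15, -1.3], 0],
])

```text
clock: 13.07
position: [0.5734, 0.0565, 0.0999]
tool_rot: [[0.994, -0.113, -0.001], [-0.113, -0.994, -0.0], [-0.0, 0.0, -1.0]]
ft_force: [0.7, -0.0, -6.2]
opening: 0.0434
```

```bash
python3 pic.py side 130 280 220 420 p8;  python3 - <<'E'
from h import *
plan(*tray(0,.086),.047,-6.5)
E
```

```text
pos [0.5735 0.0563 0.0999] yaw -6.53 open 0.0434 F [ 0.3  0.3 -6.7] t 13.12
shift [ 0.003 -0.035  1.323] turn -0.006
```

View pics/p8.png

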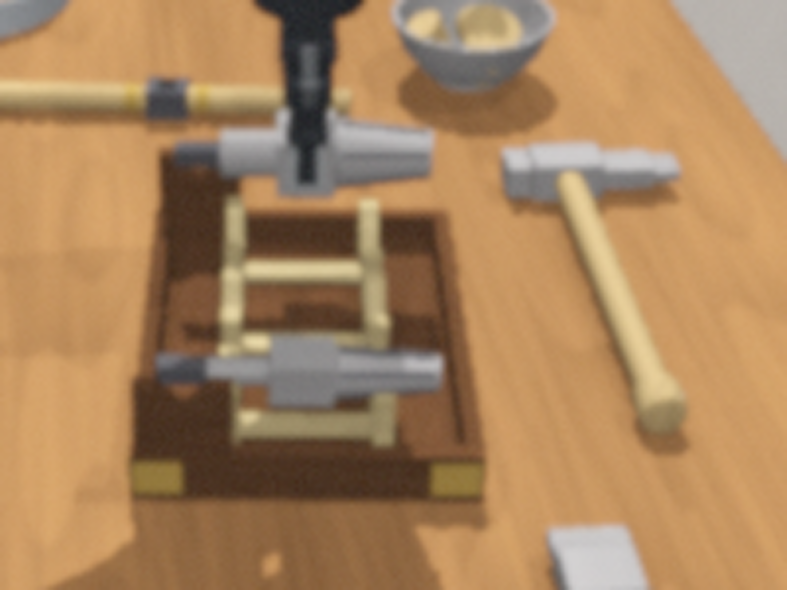

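```bash
python3 - <<'E'
from h import *
for b in(.086,0,-.086):
  for a in(-.042,.042):
    q=proj('side',[*tray(a,b),.02]); print(b,a,np.round([(q[1]-220)*3.95,(q[0]-130)*3.95],0))
E
python3 pic.py side 170 260 245 345 p9
```

```text
0.086 -0.042 [246. 267.]
0.086 0.042 [363. 268.]
0 -0.042 [244. 339.]
0 0.042 [369. 339.]
-0.086 -0.042 [242. 420.]
-0.086 0.042 [375. 420.]
```

View pics/p9.png

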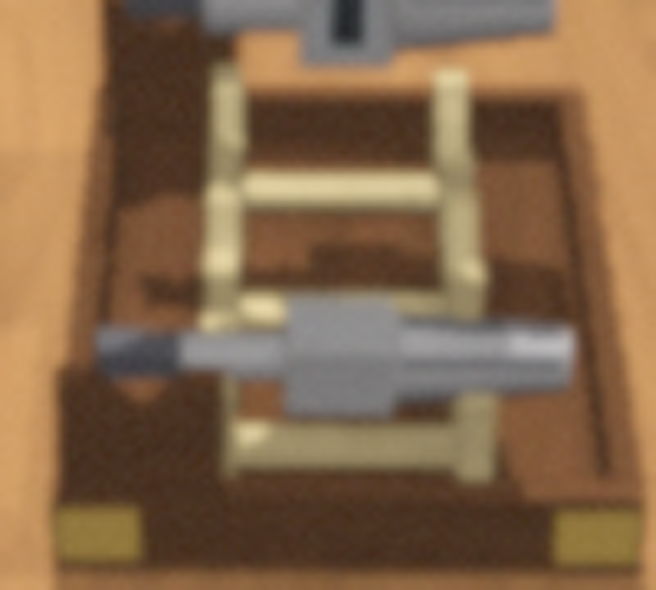

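```bash
python3 - <<'E'
from h import *
s=robot.sense();p=s['position'];z=p[2]+.015
print(p,'proj of tcp axis',proj('side',[p[0],p[1],z]),'left seat',proj('side',[.5717,.0577,.058]))
for n in('side','top'):
  snapshot(n)
  for t in('large_bit_center','small_bit_center','seat_large','seat_step','handle_rest'):
    for r in pinpoint(n,t)[:2]: print(n,t,np.round(r['at'],1),round(r['confidence'],2),onz(n,r['at'],z if 'large_b' in t else .085 if 'rest' in t else .058))
E
```

```text
[0.57351775 0.05618955 0.09985392] proj of tcp axis [168.73141212 297.54100457] left seat [186.36045291 296.52359528]
side large_bit_center [167.9 294.4] 0.76 [0.56569053 0.06155683 0.11485392]
side large_bit_center [355.3 152.5] 0.64 [ 0.27001528 -0.49964466  0.11485392]
side small_bit_center [226.4 294.6] 0.75 [ 0.54418113 -0.12080453  0.058     ]
side seat_large [185.9 298.4] 0.74 [0.57715947 0.05947848 0.058     ]
side seat_large [300.3 272.7] 0.49 [ 0.47202695 -0.35186317  0.058     ]
side seat_step [205.  298.1] 0.58 [ 0.56434434 -0.03200481  0.058     ]
side handle_rest [192.6 267.5] 0.88 [ 0.48737422 -0.00593908  0.085     ]
side handle_rest [299.6 274.1] 0.57 [ 0.47329649 -0.37510731  0.085     ]
top large_bit_center [312.9 340.8] 0.76 [ 0.28481014 -0.19732515  0.11485392]
top large_bit_center [324.7 433.1] 0.62 [ 0.25759706 -0.40965562  0.11485392]
top small_bit_center [199.1 303.6] 0.69 [ 0.55665521 -0.11633582  0.058     ]
top seat_step [196.9 269.4] 0.81 [ 0.56237012 -0.03166122  0.058     ]
top handle_rest [224.5 264.8] 0.78 [ 0.49205711 -0.02090178  0.085     ]
```

```bash
python3 - <<'E'
from h import *
c,s=np.cos(np.radians(-6.5)),np.sin(np.radians(-6.5))
def at(X,a,b,z): return np.round(proj('side',[X[0]+c*a-s*b,X[1]+s*a+c*b,z]),1)
C=(.5735,.0563)
for a,b,z,o in((-.02,-.022,.115,291.5),(.02,-.022,.115,304.9),(.085,0,.1,329.3),(-.09,0,.115,263.0),(-.058,-.0,.115,276)): print('large',a,at(C,a,b,z),o)
C=tray(0,-.086)
for a,b,z,u in((-.02,-.016,.058,287),(.02,-.016,.058,398),(.085,0,.058,573),(-.09,0,.058,97),(-.058,0,.058,183)): print('small',a,at(C,a,b,z),round(245+u/6.56-.4,1))
for b in(-.086,0,.086):
  print('blk',b,at(tray(0,b),-.042,0,.02),at(tray(0,b),.042,0,.02))
for a,b,z in ((-.108,-.141,0),(.108,-.141,0),(-.044,-.141,.086),(-.104,-.141,.086),(.108,-.141,.036)):print('tr',at(T0,a,b,z))
E
```

```text
large -0.02 [172.9 290.1] 291.5
large 0.02 [172.9 305.2] 304.9
large 0.085 [173.5 329. ] 329.3
large -0.09 [168.7 264.1] 263.0
large -0.058 [168.7 275.9] 276
small -0.02 [228.3 290.1] 288.4
small 0.02 [228.3 306.8] 305.3
small 0.085 [224.4 333.3] 331.9
small -0.09 [224.1 261.4] 259.4
small -0.058 [224.1 274.5] 272.5
blk -0.086 [236.3 281.2] [236.4 315. ]
blk 0 [215.8 281.7] [215.9 313.4]
blk 0.086 [197.7 282.2] [197.8 312. ]
tr [257.  253.6]
tr [257.5 343.3]
tr [229.1 279.8]
tr [229.  253.7]
tr [246.1 344.5]
```

Call:
jog_arm([
  [1, [-0.03, -0.01, 0.5], 0],
  [1, [-0.03, -0.01, 0.9], 0],
  [1, [-0.03, -0.01, 1.15], 0],
  [1, [-0.03, -0.01, 1.25], 0],
  [1, [-0.03, -0.01, 1.3], 0],
  [1, [-0.03, -0.01, 1.34], 0],
  [1, [-0.03, -0.01, 1.37], 0],
  [1, [-0.03, -0.01, 1.39], 0],
  [1, [-0.03, -0.01, 1.39], 0],
])

```text
clock: 14.52
position: [0.573, 0.0575, 0.045]
tool_rot: [[0.994, -0.113, 0.001], [-0.113, -0.994, -0.0], [0.001, -0.0, -1.0]]
ft_force: [-0.4, -1.8, -2.5]
opening: 0.0436
```

Partial contact; go slightly lower.

Call:
jog_arm([
  [1, [0, 0, 0.02], 0],
  [1, [0, 0, 0.04], 0],
  [1, [0, 0, 0.04], 0],
])

```text
clock: 14.77
position: [0.5732, 0.0571, 0.0444]
tool_rot: [[0.994, -0.113, 0.002], [-0.113, -0.994, -0.001], [0.002, 0.0, -1.0]]
ft_force: [-4.7, -5.7, 11.3]
opening: 0.0436
```

Call:
jog_arm([
  [0.25, [0, 0, 0], 0],
  [0.25, [0, 0, 0], 0],
  [0.25, [0, 0, 0], 0],
  [0.25, [0, 0, 0], 0],
  [0.25, [0, 0, -0.5], 0],
  [0.25, [0, 0, -1.2], 0],
  [0.25, [0, 0, -2.0], 0],
  [0.25, [0, 1.0, -2.5], 0],
  [0.25, [0, 2.0, -2.5], 0],
  [0.25, [0, 3.0, -2.5], 0],
])

```text
clock: 15.6
position: [0.5594, -0.0627, 0.1443]
tool_rot: [[0.994, -0.111, 0.003], [-0.111, -0.994, -0.001], [0.003, 0.0, -1.0]]
ft_force: [0.5, 0.1, -0.3]
opening: 0.0639
```

Call:
jog_arm([
  [0.25, [-1, 1, 0], 0],
  [0.25, [-2, 2, 0], 0],
  [0.25, [-3, 3, 0], 0],
  [0.25, [-3, 4, 0], 0],
  [0.25, [-3, 5, 0], 0],
  [0.25, [-3, 5, 0], 0],
  [0.25, [-3, 5, 0], 0],
])

```text
clock: 16.18
position: [0.4158, -0.2513, 0.143]
tool_rot: [[0.993, -0.117, 0.001], [-0.117, -0.993, -0.002], [0.001, 0.002, -1.0]]
ft_force: [-0.9, 0.8, -0.1]
opening: 0.0641
```

```bash
python3 pic.py side 160 265 240 360 p10;python3 pic.py top 140 290 190 400 p11;  python3 - <<'E'
from h import *
plan(.475,-.32,.1,-10)
m=outline_of('top','step_bit_center')
for r in m: print(r['at'],r['confidence'],r['mask'].sum())
cv2.imwrite('pics/m.png',(m[0]['mask']*255).astype(np.uint8))
pts=np.argwhere(m[0]['mask']); W=np.array([onz('top',q,.0185)[:2] for q in pts]); 
u,s,v=np.linalg.svd(W-W.mean(0));print(W.mean(0),np.degrees(np.arctan2(v[0,1],v[0,0])))
pr=(W-W.mean(0))@v[0];print(pr.min(),pr.max())
m=outline_of('side','step_bit_center')
for r in m[:2]:
  pts=np.argwhere(r['mask']); W=np.array([onz('side',q,.0185)[:2] for q in pts]); 
  u,s,v=np.linalg.svd(W-W.mean(0));print('side',r['confidence'],r['at'],W.mean(0),np.degrees(np.arctan2(v[0,1],v[0,0])))
E
```

```text
pos [ 0.4168 -0.2475  0.1426] yaw -6.64 open 0.064 F [ 0.2  0.4 -0.4] t 16.28
shift [1.656 1.632 1.066] turn 0.56
[206.6, 377.8] 0.49 159
[ 0.53943562 -0.30622594] -151.19970559415856
-0.021921774629342323 0.02832482952014912
side 0.79 [300.6, 272.9] [ 0.47480759 -0.31257594] -171.3145124951455
```

View pics/p10.png

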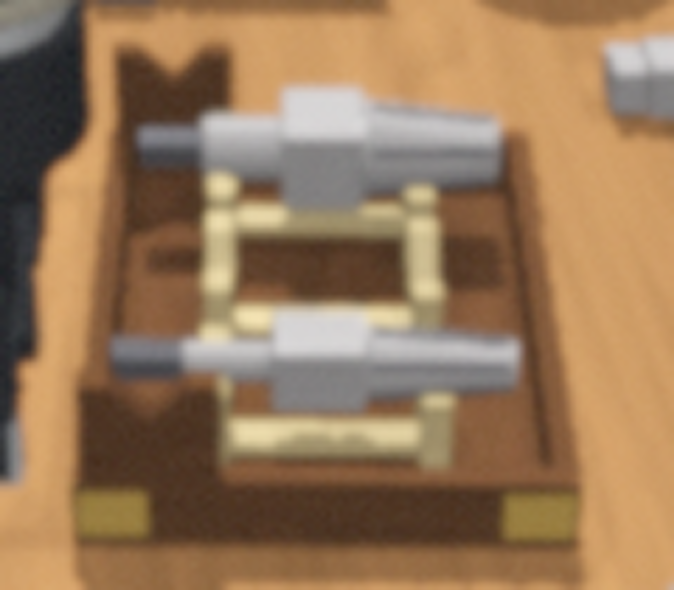

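View pics/p11.png

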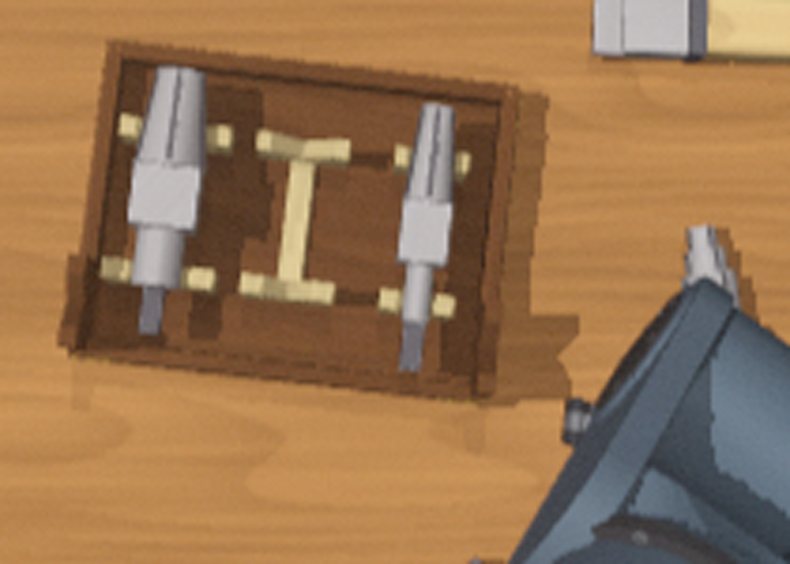

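```bash
python3 - <<'E'
from h import *
def w(u,v,z): return onz('top',[190+v/6-.4,355+u/6-.4],z)
tang=w(191,478,.0255);tip=w(127,62,.0285);j1=w(178,402,.031)
c4=[w(*p,.037) for p in((120,222),(205,212),(216,305),(130,315))]
cc=np.mean(c4,0)
print(tang,tip,j1,'collar',cc)
for a,b in((tang,tip),(tang,cc),(c4[3],c4[0]),(c4[2],c4[1])): d=b-a;print(np.degrees(np.arctan2(d[1],d[0])),np.linalg.norm(d))
E
```

```text
[ 0.38304638 -0.32402613  0.0255    ] [ 0.5575162  -0.30056454  0.0285    ] [ 0.41460456 -0.31820401  0.031     ] collar [ 0.47203959 -0.31403934  0.037     ]
7.658826719003309 0.1760657975093557
6.402923974242879 0.0902871973045153
4.8991318913859025 0.03887573856102545
5.349441482315746 0.038925712083162534
```

```bash
python3 - <<'E'
from h import *
plan(.472,-.3135,.07,7)
E
```

```text
pos [ 0.4173 -0.246   0.1426] yaw -6.47 open 0.0641 F [-0.4  0.5 -0.1] t 16.38
shift [1.55  1.522 1.813] turn -2.246
```

Call:
jog_arm([
  [0.2, [0.8, 0.8, 0], -1],
  [0.2, [1.55, 1.52, 0.3], -2.25],
  [0.2, [1.55, 1.52, 0.8], -2.25],
  [0.2, [1.55, 1.52, 1.4], -2.25],
  [0.2, [1.55, 1.52, 1.8], -2.25],
  [0.2, [1.55, 1.52, 1.8], -2.25],
  [0.2, [1.55, 1.52, 1.8], -2.25],
])

```text
clock: 16.97
position: [0.4721, -0.3129, 0.0704]
tool_rot: [[0.992, 0.123, -0.001], [0.124, -0.992, 0.001], [-0.001, -0.001, -1.0]]
ft_force: [-1.1, -0.6, 0.2]
opening: 0.0681
```

```bash
python3 pic.py side 240 350 200 350 p12; python3 - <<'E'
from h import *
plan(.472,-.3135,.007,7)
E
```

```text
pos [ 0.4725 -0.3135  0.0714] yaw 7.08 open 0.0685 F [ 1.3 -0.3  0.4] t 17.02
shift [-0.013 -0.002  1.61 ] turn 0.013
```

View pics/p12.png

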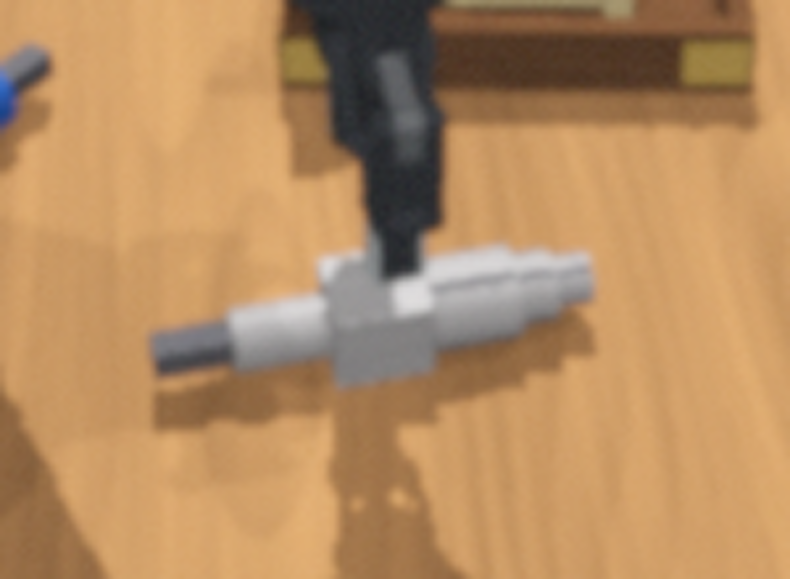

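```bash
python3 - <<'E'
from h import *
s=robot.sense();p=s['position'];R=s['tool_rot']
for k in(-1,0,1):
  q=p+R[:,1]*k*.041; a=proj('side',q+[0,0,.0]);print(k,np.round([(a[1]-200)*5.27,(a[0]-240)*5.27]))
for d in(-.02,.02):
 for e in (-.0185,.0185):
  for z in(.037,0):
   a=proj('side',[.472+.9925*d-.122*e,-.3135+.122*d+.9925*e,z]);print(d,e,z,np.round([(a[1]-200)*5.27,(a[0]-240)*5.27]))
E
```

```text
-1 [355. 147.]
0 [375. 219.]
1 [398. 296.]
-0.02 -0.0185 0.037 [335. 325.]
-0.02 -0.0185 0 [338. 389.]
-0.02 0.0185 0.037 [318. 256.]
-0.02 0.0185 0 [321. 320.]
0.02 -0.0185 0.037 [436. 307.]
0.02 -0.0185 0 [437. 372.]
0.02 0.0185 0.037 [416. 240.]
0.02 0.0185 0 [417. 304.]
```

Call:
jog_arm([
  [0.2, [-0.01, 0, 0.6], 0],
  [0.2, [-0.01, 0, 1.2], 0],
  [0.2, [-0.01, 0, 1.5], 0],
  [0.2, [-0.01, 0, 1.6], 0],
  [0.2, [-0.01, 0, 1.6], 0],
  [1, [-0.01, 0, 1.6], 0],
  [1, [-0.01, 0, 1.6], 0],
  [1, [-0.01, 0, 1.6], 0],
  [1, [-0.01, 0, 1.6], 0],
  [1, [-0.01, 0, 1.6], 0],
])

```text
clock: 17.85
position: [0.4721, -0.3148, 0.0081]
tool_rot: [[0.993, 0.122, 0.002], [0.122, -0.993, -0.001], [0.002, 0.001, -1.0]]
ft_force: [-1.0, 0.2, 6.9]
opening: 0.036
```

Call:
jog_arm([
  [1, [0, 0, 0], 0],
  [1, [0, 0, 0], 0],
])

```text
clock: 18.02
position: [0.4721, -0.3147, 0.0081]
tool_rot: [[0.993, 0.122, 0.002], [0.122, -0.993, -0.001], [0.002, 0.001, -1.0]]
ft_force: [-1.6, 0.4, 6.1]
opening: 0.0364
```

Call:
jog_arm([
  [1, [0, 0, -0.4], 0],
  [1, [0, 0, -1.2], 0],
  [1, [0, 0, -2.2], 0],
  [1, [0, 0, -3.2], 1],
  [1, [0, 0, -3.2], 2.27],
  [1, [0, 0, -3.2], 2.27],
  [1, [0, 0, -3.2], 2.27],
  [1, [0, 0, -3.2], 2.27],
  [1, [0, 0, -3.2], 2.27],
])

```text
clock: 18.77
position: [0.4708, -0.3138, 0.1333]
tool_rot: [[0.994, -0.113, -0.002], [-0.113, -0.994, 0.002], [-0.002, -0.001, -1.0]]
ft_force: [-0.1, -1.0, -4.2]
opening: 0.0362
```

```bash
python3 - <<'E'
from h import *
plan(*tray(0,0),.13,-6.5)
E
```

```text
pos [ 0.4708 -0.3138  0.1333] yaw -6.46 open 0.0362 F [-0.1 -1.  -4.2] t 18.77
shift [ 1.512 -7.366  0.09 ] turn 0.007
```

Call:
jog_arm([
  [1, [0.7, -1.0, 0], 0],
  [1, [1.5, -2.0, 0], 0],
  [1, [1.5, -3.0, 0], 0],
  [1, [1.5, -4.0, 0], 0],
  [1, [1.5, -5.0, 0], 0],
  [1, [1.5, -6.0, 0], 0],
  [1, [1.5, -7.0, 0], 0],
  [1, [1.5, -7.36, 0.3], 0],
  [1, [1.5, -7.36, 0.6], 0],
  [1, [1.5, -7.36, 0.6], 0],
])

```text
clock: 19.6
position: [0.5633, -0.0276, 0.1077]
tool_rot: [[0.994, -0.112, -0.005], [-0.112, -0.994, 0.001], [-0.005, 0.0, -1.0]]
ft_force: [-1.6, -0.3, -4.0]
opening: 0.0362
```

Call:
jog_arm([
  [1, [0, 0, 0], 0],
  [1, [0, 0, 0], 0],
])

```text
clock: 19.77
position: [0.565, -0.0298, 0.1107]
tool_rot: [[0.993, -0.116, -0.0], [-0.116, -0.993, -0.0], [-0.0, 0.0, -1.0]]
ft_force: [-0.4, -0.1, -3.2]
opening: 0.0361
```

```bash
python3 pic.py side 150 260 230 380 p13; python3 - <<'E'
from h import *
plan(*tray(-.001,0),.0476,-6.5)
E
```

```text
pos [ 0.5651 -0.0299  0.1109] yaw -6.67 open 0.0362 F [ 0.1  0.3 -4.5] t 19.82
shift [-0.059 -0.048  1.583] turn -0.029
```

View pics/p13.png

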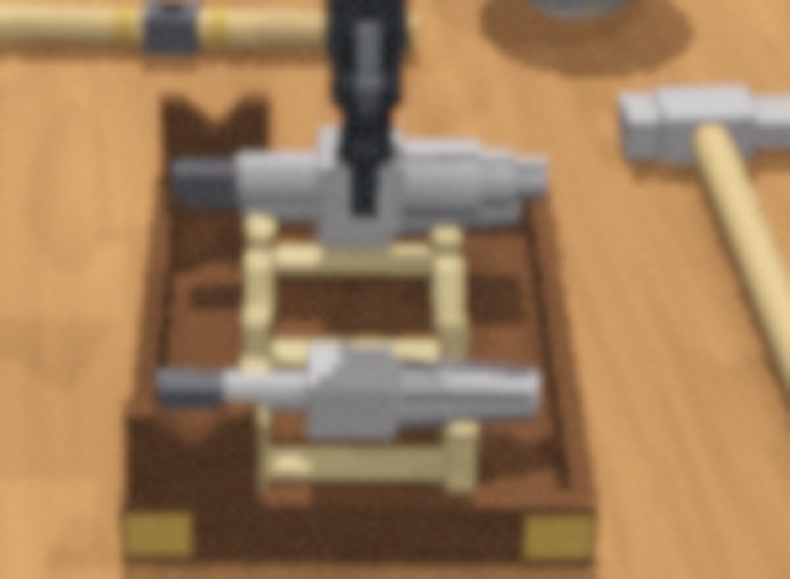

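Call:
jog_arm([
  [1, [-0.06, -0.05, 0.5], 0],
  [1, [-0.06, -0.05, 0.9], 0],
  [1, [-0.06, -0.05, 1.2], 0],
  [1, [-0.06, -0.05, 1.35], 0],
  [1, [-0.06, -0.05, 1.42], 0],
  [1, [-0.06, -0.05, 1.42], 0],
  [1, [-0.06, -0.05, 1.42], 0],
])

```text
clock: 20.4
position: [0.5632, -0.0267, 0.0545]
tool_rot: [[0.993, -0.115, 0.001], [-0.115, -0.993, -0.0], [0.001, 0.0, -1.0]]
ft_force: [-0.1, 0.4, -3.1]
opening: 0.0361
```

```bash
python3 - <<'E'
from h import *
plan(*tray(-.001,0),.0476,-6.5)
E
```

```text
pos [ 0.5632 -0.0267  0.0545] yaw -6.63 open 0.0361 F [-0.1  0.4 -3.1] t 20.4
shift [-0.003  0.026  0.172] turn -0.021
```

Call:
jog_arm([
  [1, [0, 0.02, 0.07], -0.02],
  [1, [0, 0.02, 0.11], -0.02],
  [1, [0, 0.02, 0.14], -0.02],
  [1, [0, 0.02, 0.17], -0.02],
  [1, [0, 0.02, 0.17], -0.02],
  [1, [0, 0.02, 0.17], -0.02],
])

```text
clock: 20.9
position: [0.5631, -0.0277, 0.048]
tool_rot: [[0.994, -0.114, 0.001], [-0.114, -0.994, -0.0], [0.001, 0.0, -1.0]]
ft_force: [-4.5, -3.6, 7.3]
opening: 0.0358
```

Seated. Release and clear the arm, heading towards the handle side.

Call:
jog_arm([
  [0.3, [0, 0, 0], 0],
  [0.3, [0, 0, 0], 0],
  [0.3, [0, 0, 0], 0],
  [0.3, [0, 0, 0], 0],
  [0.3, [0, 0, -0.5], 0],
  [0.3, [0, 0, -1.2], 0],
  [0.3, [0, 0, -2.0], 0],
  [0.3, [0, 0, -3.0], 0],
  [0.3, [-1.0, -1.0, -3.0], 0],
  [0.3, [-2.0, -2.0, -3.0], 0],
])

```text
clock: 21.73
position: [0.5118, 0.0379, 0.1691]
tool_rot: [[0.993, -0.116, 0.005], [-0.116, -0.993, -0.0], [0.005, -0.001, -1.0]]
ft_force: [0.3, 1.2, -0.5]
opening: 0.0598
```

Call:
jog_arm([
  [0.3, [-1, -1, 0], 0],
  [0.3, [-2, -2, 0], 0],
  [0.3, [-2, -3, 0], 0],
  [0.3, [-2, -4, 0], 0],
  [0.3, [-2, -5, 0], 0],
  [0.3, [-2, -6, 0], 0],
  [0.3, [-2, -6, 0], 0],
  [0.3, [-2, -6, 0], 0],
])

```text
clock: 22.4
position: [0.4584, 0.2889, 0.167]
tool_rot: [[0.994, -0.11, 0.001], [-0.11, -0.994, 0.001], [0.001, -0.001, -1.0]]
ft_force: [-0.1, -0.6, -0.4]
opening: 0.0596
```

```bash
python3 pic.py side 160 265 240 360 p14;python3 pic.py top 140 260 195 345 p15; python3 - <<'E'
from h import *
plan(.491,.331,.1,80)
E
```

```text
pos [0.4581 0.2858 0.1667] yaw -6.41 open 0.0598 F [0.4 0.4 0.3] t 22.5
shift [ 0.692 -1.217  1.668] turn -14.402
```

View pics/p14.png

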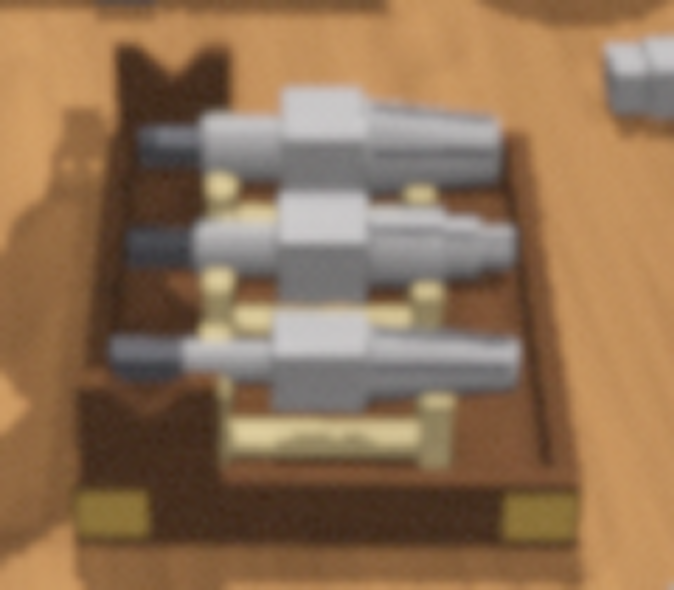

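View pics/p15.png

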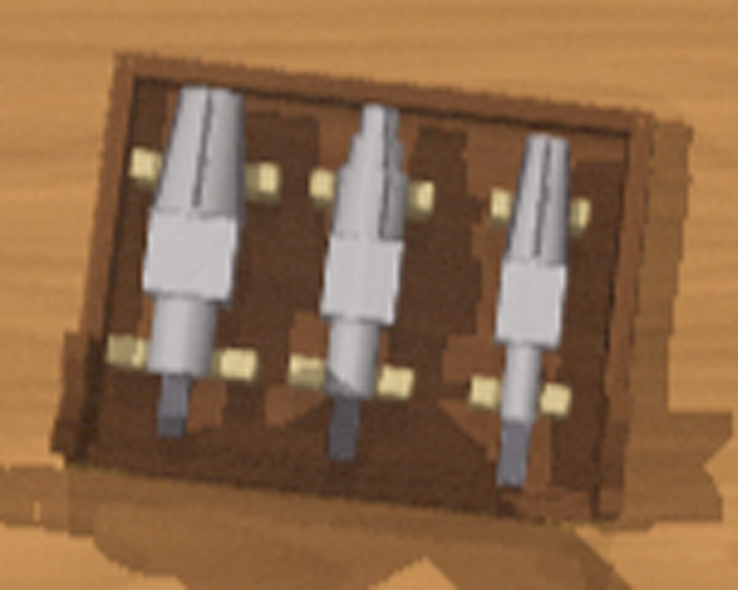

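```bash
python3 - <<'E'
from h import *
def w(u,v,z): return onz('top',[160+v/4-.4,100+u/4-.4],z)
a=w(68,508,.018);b=w(152,28,.018);c=w(111,265,.028)
d=b-a;print(a,b,(a+b)/2,c,np.linalg.norm(d),np.degrees(np.arctan2(d[1],d[0])))
print(robot.sense()['joint_positions'])
m=outline_of('side','handle_center')
for r in m[:2]:
  pts=np.argwhere(r['mask']); W=np.array([onz('side',q,.014)[:2] for q in pts]); 
  u,s,v=np.linalg.svd(W-W.mean(0),full_matrices=False);print('side',r['confidence'],r['at'],W.mean(0),np.degrees(np.arctan2(v[0,1],v[0,0])))
E
python3 pic.py side 120 200 200 330 p16
```

```text
[0.34114384 0.35338725 0.018     ] [0.64672058 0.30806148 0.018     ] [0.49393221 0.33072436 0.018     ] [0.49340023 0.3274755  0.028     ] 0.30892001428541216 -8.437086614514982
[ 2.70170972e+01  2.34862602e+01  9.97491253e+01 -7.67205850e-03
  5.68001721e+01  1.23434818e+02]
side 0.61 [155.4, 264.4] [0.49176335 0.3339339 ] -9.21254875792872
```

View pics/p16.png

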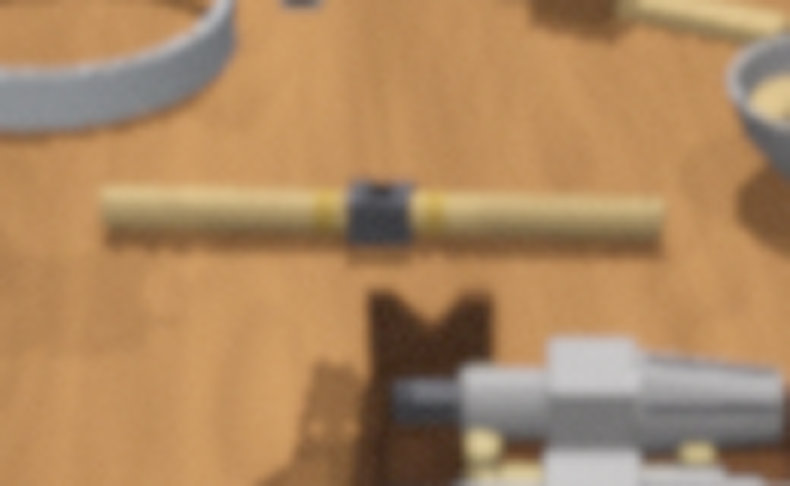

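```bash
python3 - <<'E'
from h import *
plan(.493,.330,.06,-8.6)
E
```

```text
pos [0.4583 0.2846 0.1669] yaw -6.53 open 0.0592 F [ 0.4 -0.1 -0.9] t 22.6
shift [ 0.733 -1.226  2.673] turn 0.345
```

Call:
jog_arm([
  [0.35, [0.73, -1.2, 0.5], 0.35],
  [0.35, [0.73, -1.22, 1.3], 0.35],
  [0.35, [0.73, -1.22, 2.0], 0.35],
  [0.35, [0.73, -1.22, 2.67], 0.35],
  [0.35, [0.73, -1.22, 2.67], 0.35],
  [0.35, [0.73, -1.22, 2.67], 0.35],
  [0.35, [0.73, -1.22, 2.67], 0.35],
])

```text
clock: 23.18
position: [0.494, 0.3304, 0.0621]
tool_rot: [[0.989, -0.15, 0.002], [-0.15, -0.989, 0.001], [0.002, -0.001, -1.0]]
ft_force: [-0.7, 0.7, 0.1]
opening: 0.0555
```

```bash
python3 pic.py side 120 200 200 330 p17;python3 - <<'E'
from h import *
plan(.493,.330,.006,-8.6)
s=robot.sense();p=s['position'];R=s['tool_rot']
for k in(-1,0,1):
  q=p+R[:,1]*k*.03; a=proj('side',q);print(k,np.round([(a[1]-200)*6.08,(a[0]-120)*6.08]))
E
```

```text
pos [0.4941 0.3307 0.0624] yaw -8.64 open 0.0554 F [ 0.5 -0.1 -0.2] t 23.23
shift [-0.028  0.023  1.41 ] turn -0.007
-1 [384. 109.]
0 [379. 134.]
1 [374. 160.]
```

View pics/p17.png

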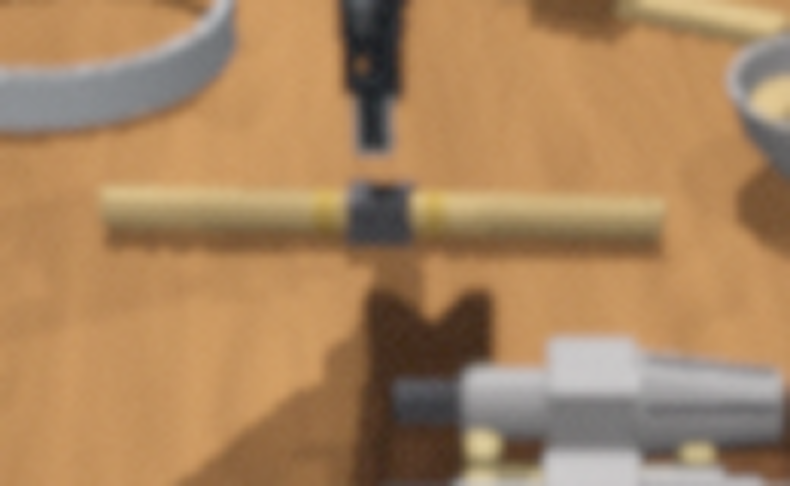

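Call:
jog_arm([
  [0.35, [0, 0.01, 0.6], 0],
  [0.35, [0, 0.01, 1.1], 0],
  [0.35, [0, 0.01, 1.3], 0],
  [0.35, [0, 0.01, 1.38], 0],
  [0.35, [0, 0.01, 1.38], 0],
  [1, [0, 0.01, 1.38], 0],
  [1, [0, 0.01, 1.38], 0],
  [1, [0, 0.01, 1.38], 0],
  [1, [0, 0.01, 1.38], 0],
  [1, [0, 0.01, 1.38], 0],
])

```text
clock: 24.07
position: [0.4938, 0.3307, 0.0066]
tool_rot: [[0.989, -0.15, 0.002], [-0.15, -0.989, 0.001], [0.002, -0.001, -1.0]]
ft_force: [-1.0, -0.4, 6.2]
opening: 0.0267
```

Call:
jog_arm([
  [1, [0, 0, 0], 0],
  [1, [0, 0, 0], 0],
])

```text
clock: 24.23
position: [0.4938, 0.3307, 0.0066]
tool_rot: [[0.989, -0.149, 0.002], [-0.149, -0.989, 0.001], [0.002, -0.001, -1.0]]
ft_force: [-1.3, -0.7, 6.8]
opening: 0.0265
```

Call:
jog_arm([
  [1, [0, 0, -0.4], 0],
  [1, [0, 0, -1.2], 0],
  [1, [0, 0, -2.2], 0],
  [1, [0, 0, -3.2], 0],
  [1, [0, 0, -4.2], -1],
  [1, [0, 0, -4.2], -2],
  [1, [0, 0, -4.2], -3],
  [1, [0, 0, -4.2], -4],
  [1, [0, 0, -4.2], -5],
  [1, [0, 0, -4.2], -6],
])

```text
clock: 25.07
position: [0.4928, 0.3301, 0.1735]
tool_rot: [[0.885, 0.465, 0.0], [0.465, -0.885, 0.0], [0.0, 0.0, -1.0]]
ft_force: [0.1, -0.5, -2.1]
opening: 0.027
```

```bash
python3 - <<'E'
from h import *
r=tray(-.075,0);print(r);plan(*r,.17,83.5)
E
```

```text
(np.float64(0.48948211082425586), np.float64(-0.019309758967406995))
pos [0.4928 0.3301 0.1735] yaw 27.7 open 0.027 F [ 0.1 -0.5 -2.1] t 25.07
shift [-4.133  7.697  0.087] turn -9.3
```

Call:
jog_arm([
  [1, [-0.4, 0.7, 0], -1],
  [1, [-0.8, 1.5, 0], -2],
  [1, [-1.2, 2.3, 0], -3],
  [1, [-1.6, 3.1, 0], -4],
  [1, [-2.1, 4.0, 0], -5],
  [1, [-2.6, 4.8, 0], -6],
  [1, [-3.0, 5.6, 0], -7],
  [1, [-3.4, 6.3, 0], -8],
  [1, [-3.8, 7.0, 0], -9],
  [1, [-4.13, 7.7, 0], -9.3],
])

```text
clock: 25.9
position: [0.4873, -0.0209, 0.1735]
tool_rot: [[0.112, 0.994, 0.0], [0.994, -0.112, -0.0], [-0.0, 0.0, -1.0]]
ft_force: [0.2, 0.2, -2.2]
opening: 0.0272
```

Call:
jog_arm([
  [1, [0, 0, 0], 0],
  [1, [0, 0, 0], 0],
  [1, [0, 0, 0], 0],
])

```text
clock: 26.15
position: [0.4879, -0.019, 0.1733]
tool_rot: [[0.119, 0.993, 0.0], [0.993, -0.119, 0.0], [0.0, 0.0, -1.0]]
ft_force: [-0.3, 0.4, -2.2]
opening: 0.0265
```

```bash
python3 pic.py side 100 280 200 420 p18;python3 pic.py top 130 260 180 345 p19; python3 - <<'E'
from h import *
r=tray(-.075,0);print(r);plan(*r,.11,83.5)
E
```

```text
(np.float64(0.48948211082425586), np.float64(-0.019309758967406995))
pos [ 0.4879 -0.0184  0.1732] yaw 83.24 open 0.0265 F [-0.5  0.1 -3. ] t 26.25
shift [-0.019  0.041  1.58 ] turn -0.043
```

View pics/p18.png

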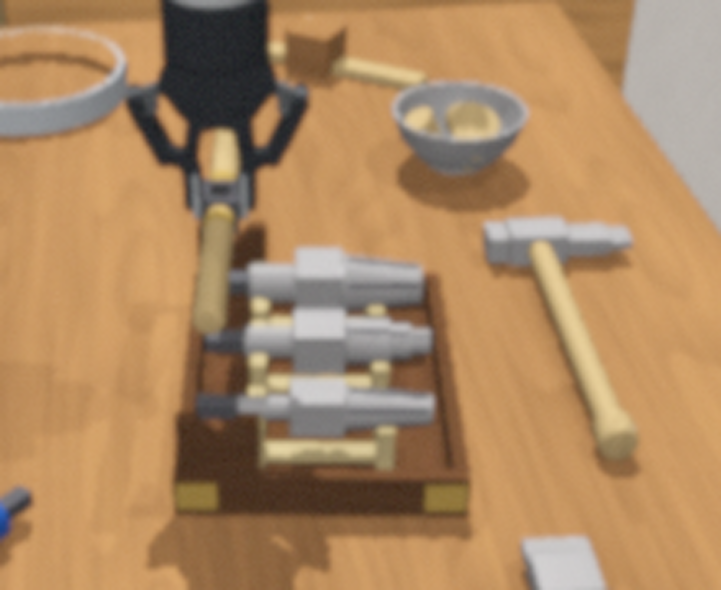

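View pics/p19.png

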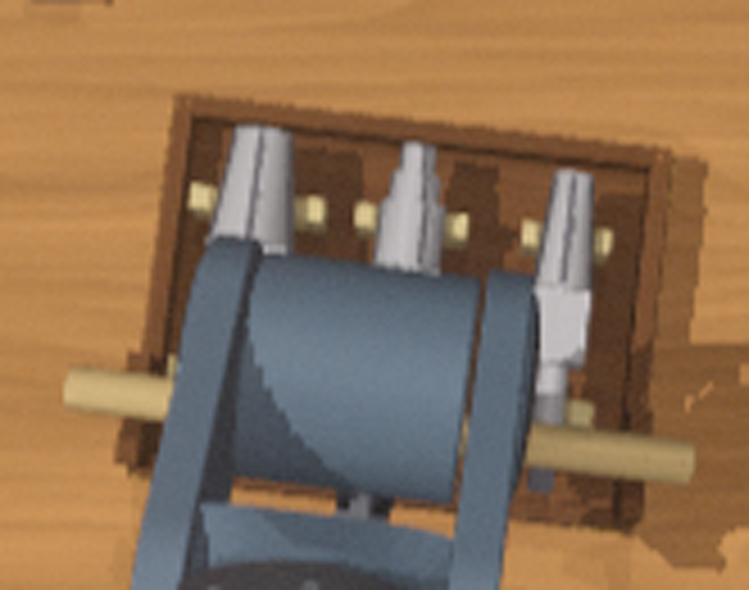

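```bash
python3 - <<'E'
from h import *
k=749/165
def w(u,v,z): return onz('top',[130+v/k-.4,180+u/k-.4],z)
a=w(66,388,.184);b=w(693,463,.184);print(a,b,(a+b)/2,np.linalg.norm(a-b),np.degrees(np.arctan2(*(a-b)[1::-1])))
E
```

```text
[0.50670639 0.13381599 0.184     ] [ 0.46919799 -0.17267897  0.184     ] [ 0.48795219 -0.01943149  0.184     ] 0.30878153879314757 83.02291908982954
```

Call:
jog_arm([
  [1, [-0.02, 0.03, 0.5], -0.04],
  [1, [-0.02, 0.03, 1.0], -0.04],
  [1, [-0.02, 0.03, 1.5], -0.04],
  [1, [-0.02, 0.03, 1.7], -0.04],
  [1, [-0.02, 0.03, 1.7], -0.04],
  [1, [-0.02, 0.03, 1.7], -0.04],
])

```text
clock: 26.75
position: [0.4893, -0.0197, 0.1054]
tool_rot: [[0.114, 0.994, -0.0], [0.994, -0.114, 0.0], [0.0, -0.0, -1.0]]
ft_force: [0.3, -0.4, -3.0]
opening: 0.0269
```

```bash
python3 pic.py side 130 260 220 360 p20; python3 - <<'E'
from h import *
r=tray(-.075,0);print(r);plan(*r,.0776,83.5)
E
```

```text
(np.float64(0.48948211082425586), np.float64(-0.019309758967406995))
pos [ 0.4897 -0.0198  0.106 ] yaw 83.48 open 0.0268 F [-0.2  0.8 -3.3] t 26.8
shift [ 0.013 -0.008  0.709] turn -0.004
```

View pics/p20.png

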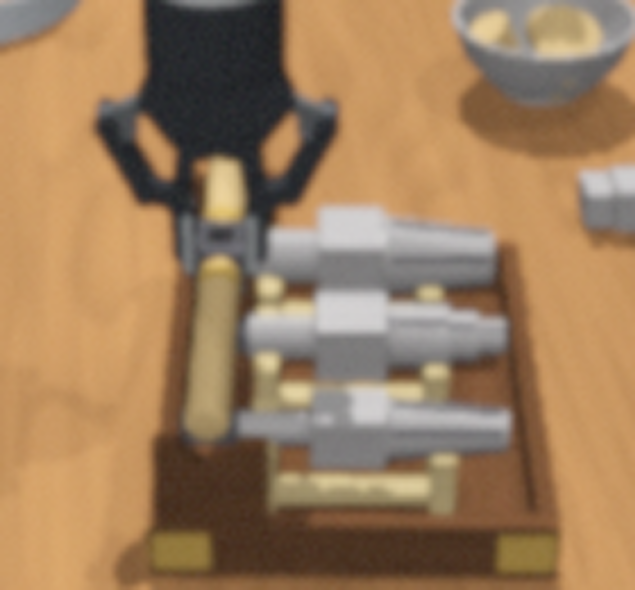

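Call:
jog_arm([
  [1, [0.01, -0.01, 0.3], 0],
  [1, [0.01, -0.01, 0.5], 0],
  [1, [0.01, -0.01, 0.6], 0],
  [1, [0.01, -0.01, 0.66], 0],
  [1, [0.01, -0.01, 0.68], 0],
  [1, [0.01, -0.01, 0.7], 0],
  [1, [0.01, -0.01, 0.7], 0],
])

```text
clock: 27.38
position: [0.489, -0.0197, 0.0778]
tool_rot: [[0.114, 0.993, 0.0], [0.993, -0.114, -0.0], [-0.0, 0.0, -1.0]]
ft_force: [-3.6, 0.5, 3.9]
opening: 0.0264
```

Call:
jog_arm([
  [0.5, [0, 0, 0], 0],
  [0.5, [0, 0, 0], 0],
  [0.5, [0, 0, 0], 0],
  [0.5, [0, 0, 0], 0],
  [0.5, [0, 0, -0.3], 0],
  [0.5, [0, 0, -0.8], 0],
  [0.5, [0, 0, -1.5], 0],
  [0.5, [0, 0, -2.3], 0],
  [0.5, [0, 0, -3.0], 0],
  [0.5, [0, 0, -3.0], 0],
])

```text
clock: 28.22
position: [0.4911, -0.02, 0.2021]
tool_rot: [[0.114, 0.993, 0.008], [0.993, -0.114, -0.001], [-0.0, 0.008, -1.0]]
ft_force: [1.1, -0.6, 0.8]
opening: 0.0425
```

Call:
jog_arm([
  [0.5, [-0.7, -0.5, -0.5], 0],
  [0.5, [-1.4, -1, -0.5], 0],
  [0.5, [-2.1, -1.5, -0.5], 0],
  [0.5, [-3, -2, -0.5], 0],
  [0.5, [-4, -2, -0.5], 0],
  [0.5, [-5, -2, -0.5], 0],
  [0.5, [-6, -2, -0.5], 0],
  [0.5, [-7, -2, -0.5], 0],
  [0.5, [-7, -2, -0.5], 0],
  [0.5, [-7, -2, -0.5], 0],
])

```text
clock: 29.05
position: [0.3767, -0.2901, 0.2165]
tool_rot: [[0.117, 0.993, -0.0], [0.993, -0.117, 0.001], [0.0, -0.001, -1.0]]
ft_force: [-0.1, 0.3, -0.2]
opening: 0.0428
```

```bash
python3 pic.py side 130 260 220 360 p21;python3 pic.py top 130 260 190 350 p22; python3 pic.py top 0 420 0 560 p23; python3 -c "
from h import *
plan(.4,-.3,.2,80)"
```

```text
pos [ 0.3774 -0.2877  0.2168] yaw 83.49 open 0.0428 F [-0.2  0.2 -0.1] t 29.2
shift [-0.241  0.597  0.42 ] turn 0.581
```

View pics/p21.png

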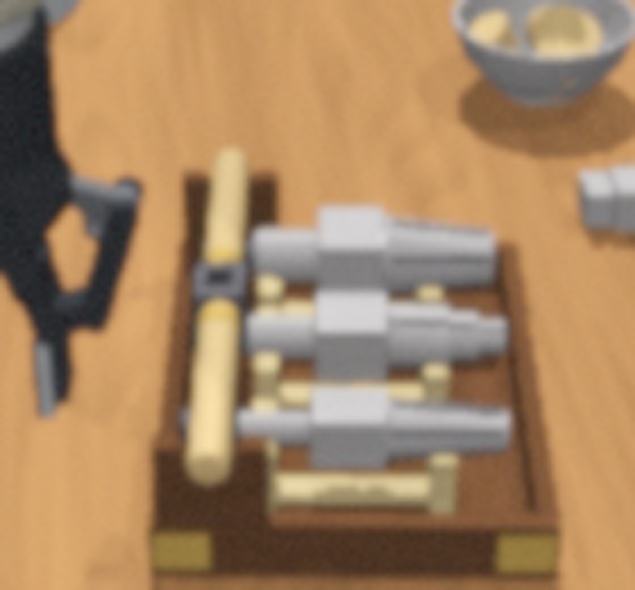

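View pics/p22.png

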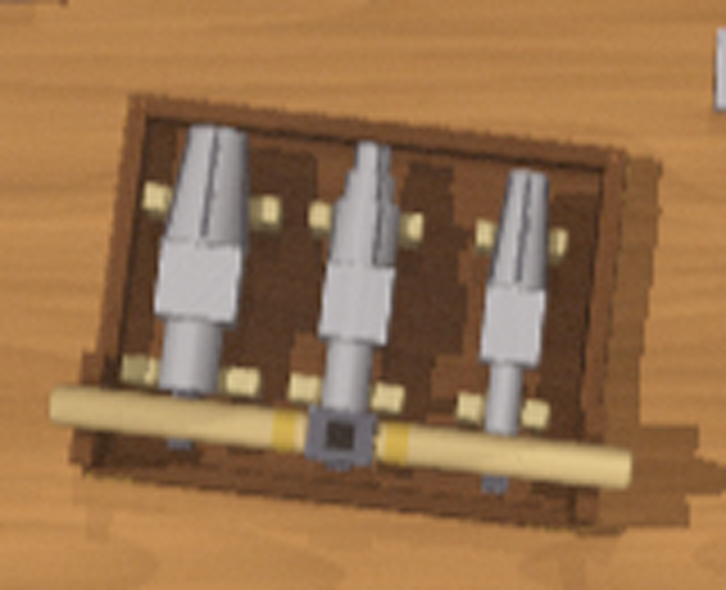

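View pics/p23.png

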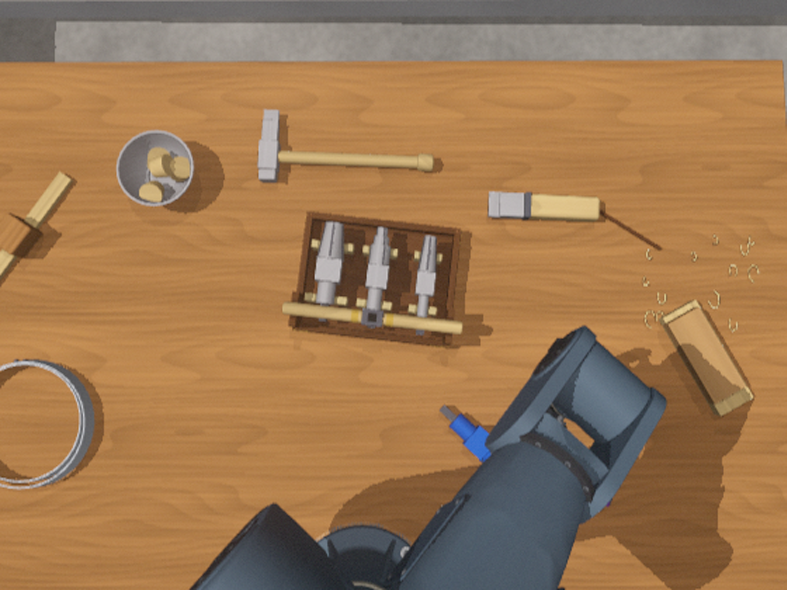

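```bash
python3 - <<'E'
from h import *
k=726/160
def w(u,v,z): return onz('top',[130+v/k-.4,190+u/k-.4],z)
a=w(51,405,.088);b=w(631,468,.088);print((a+b)/2,np.linalg.norm(a-b),np.degrees(np.arctan2(*(a-b)[1::-1])),'rest fit',tray(-.0755,0))
for q,z in(((-.0755,.155),.085),((-.0755,-.155),.085)):
  p=proj('side',[*tray(*q),z]);print(np.round([(p[1]-220)*635/140,(p[0]-130)*635/140]))
for n in('side','top'):
  snapshot(n)
  for t in('handle_center','handle_rest','hammer_center','driver_center'):
    for r in pinpoint(n,t)[:1]: print(n,t,np.round(r['at'],1),round(r['confidence'],2),onz(n,r['at'],.085 if 'hand' in t else .017))
E
```

```text
[ 0.48875494 -0.02058671  0.088     ] 0.3093413819145533 83.64925075523693 rest fit (np.float64(0.4889853248964176), np.float64(-0.019253157360523042))
[230. 161.]
[208. 468.]
side handle_center [194.5 270. ] 0.74 [ 0.49314189 -0.01555086  0.085     ]
side handle_rest [193.4 267.4] 0.68 [ 0.48684583 -0.00967317  0.085     ]
side hammer_center [196.7 374.4] 0.73 [0.79198856 0.04327833 0.017     ]
side driver_center [297.3 379.1] 0.85 [ 0.69781254 -0.32876405  0.017     ]
top handle_center [228.2 263.3] 0.78 [ 0.48313383 -0.01728498  0.085     ]
top handle_rest [225.3 262.9] 0.74 [ 0.49013624 -0.01631978  0.085     ]
top hammer_center [112.7 249.6] 0.96 [0.78813973 0.02022445 0.017     ]
top driver_center [143.1 386.8] 0.91 [ 0.7065575  -0.33449711  0.017     ]
```

The handle is centred to within about 1.5 mm, both ends sit in the notches, and everything else is where it was. I'm handing the job in.

```bash
python3 -c "
from workcell import workorder
print(workorder.job_done())"
```

```text
the job is handed in; nothing more can be done
None
```

The job is handed in at about 29 s of the 118 s allowed. The large and small reamers are changed over, using the middle cradle as the free place. The stepped bit is in its own cradle and the T-handle lies in both cheek notches. Everything was set down, not dropped, and the highest force I read at the wrist was about 13 N.

**Bits:** the last pictures show all three level in their own cradles, tangs towards the cheeks. The small reamer sits a few mm nearer the cheeks than the large one. That offset was there at the start, and I left it.

**Handle:** measured from the top picture, its centre is within about 1.5 mm of the place I worked out, and the bar is square to the tray to about 0.2°. Estimates from the trained networks scatter a few mm around that: up to about 6 mm in x and 10 mm in y.

**Left alone:** the hammer and hoop driver show no movement in the top pictures. The side-view network put the hammer 12 mm off in y, but it agreed with the top view only loosely from the start, so I went by the top view. I never reached for the blue and purple look-alikes.

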